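# Cap the carver's tools and sort them into their trays

### The job

Tidy the carving bench: push the yellow guard of every gouge and the black cap of every marker fully home, then lay the gouges in the wooden tray and the markers in the blue tray, each lying flat on the tray's floor and not piled on one another. The dark wooden bench stop is there to push the caps against. Leave the oilstone and the mallet where they are.

Things in the scene. Friction and masses are not known exactly. Their poses are not given: they have to be found in the camera images.
- gouge1: Gouge lying flat, square section 26 x 26 mm: pale wooden handle 100 mm, brass collar 8 mm, steel blade under a yellow guard 55 mm long. Origin on its axis (13 mm above its support) at the handle's middle, near the centre of mass; x runs along the axis to the guard. Butt 52 mm behind the origin, guard's closed end 113 mm + joint value ahead. About 0.15 kg; may lie on any long face.
- gouge1_cap (a joint): Slide of the yellow guard along the tool's x, m: 0 = fully home (guard's mouth against the brass collar, no steel showing), larger = standing out by that much; stops at 0.030, it never comes off. Stiff push fit: about 6 N moves it and it stays wherever it is left.
- gouge1_tip (a point): Centre of the closed outer end of the yellow guard; it moves with the guard.
- gouge2: Gouge lying flat, square section 26 x 26 mm: pale wooden handle 100 mm, brass collar 8 mm, steel blade under a yellow guard 55 mm long. Origin on its axis (13 mm above its support) at the handle's middle, near the centre of mass; x runs along the axis to the guard. Butt 52 mm behind the origin, guard's closed end 113 mm + joint value ahead. About 0.15 kg; may lie on any long face.
- gouge2_cap (a joint): Slide of the yellow guard along the tool's x, m: 0 = fully home (guard's mouth against the brass collar, no steel showing), larger = standing out by that much; stops at 0.030, it never comes off. Stiff push fit: about 6 N moves it and it stays wherever it is left.
- gouge2_tip (a point): Centre of the closed outer end of the yellow guard; it moves with the guard.
- gouge3: Gouge lying flat, square section 26 x 26 mm: pale wooden handle 100 mm, brass collar 8 mm, steel blade under a yellow guard 55 mm long. Origin on its axis (13 mm above its support) at the handle's middle, near the centre of mass; x runs along the axis to the guard. Butt 52 mm behind the origin, guard's closed end 113 mm + joint value ahead. About 0.15 kg; may lie on any long face.
- gouge3_cap (a joint): Slide of the yellow guard along the tool's x, m: 0 = fully home (guard's mouth against the brass collar, no steel showing), larger = standing out by that much; stops at 0.030, it never comes off. Stiff push fit: about 6 N moves it and it stays wherever it is left.
- gouge3_tip (a point): Centre of the closed outer end of the yellow guard; it moves with the guard.
- marker1: Chunky marker pen lying flat, square section 22 x 22 mm: red barrel 90 mm, white collar 6 mm, white nib under a black cap 45 mm long. Origin on its axis (11 mm above its support) at the barrel's middle; x runs along the axis to the cap. Butt 47 mm behind the origin, cap's closed end 96 mm + joint value ahead. About 0.08 kg; may lie on any long face.
- marker1_cap (a joint): Slide of the black cap along the marker's x, m: 0 = fully home (cap against the white collar), larger = standing out by that much; stops at 0.022, it never comes off. Stiff push fit: about 6 N moves it and it stays wherever it is left.
- marker1_tip (a point): Centre of the closed outer end of the black cap; it moves with the cap.
- marker2: Chunky marker pen lying flat, square section 22 x 22 mm: red barrel 90 mm, white collar 6 mm, white nib under a black cap 45 mm long. Origin on its axis (11 mm above its support) at the barrel's middle; x runs along the axis to the cap. Butt 47 mm behind the origin, cap's closed end 96 mm + joint value ahead. About 0.08 kg; may lie on any long face.
- marker2_cap (a joint): Slide of the black cap along the marker's x, m: 0 = fully home (cap against the white collar), larger = standing out by that much; stops at 0.022, it never comes off. Stiff push fit: about 6 N moves it and it stays wherever it is left.
- marker2_tip (a point): Centre of the closed outer end of the black cap; it moves with the cap.
- marker3: Chunky marker pen lying flat, square section 22 x 22 mm: red barrel 90 mm, white collar 6 mm, white nib under a black cap 45 mm long. Origin on its axis (11 mm above its support) at the barrel's middle; x runs along the axis to the cap. Butt 47 mm behind the origin, cap's closed end 96 mm + joint value ahead. About 0.08 kg; may lie on any long face.
- marker3_cap (a joint): Slide of the black cap along the marker's x, m: 0 = fully home (cap against the white collar), larger = standing out by that much; stops at 0.022, it never comes off. Stiff push fit: about 6 N moves it and it stays wherever it is left.
- marker3_tip (a point): Centre of the closed outer end of the black cap; it moves with the cap.
- wood_tray: Pale wooden tray for the gouges, fixed, open on top, 212 (x) x 182 (y) x 30 mm (z) outside, walls and floor 6 mm thick (inside 200 x 170 mm). Origin at the centre of the underside, x along its longer side. It stands to the left or to the right.
- blue_tray: Blue plastic tray for the markers, fixed, open on top, 212 (x) x 182 (y) x 30 mm (z) outside, walls and floor 6 mm thick (inside 200 x 170 mm). Origin at the centre of the underside, x along its longer side. It stands to the left or to the right.
- stop: Bench stop: dark hardwood block bolted to the bench, 40 (x) x 220 (y) x 80 mm (z), origin at the centre of the underside. Its broad face towards the robot is flat and upright, 20 mm from the origin on the -x side; a held tool can be pushed cap first against it (it does not give).
- stone: Bystander: dark oilstone on a wooden base, 60 x 150 x 34 mm, loose; origin at the centre of its underside.
- mallet: Bystander: carver's mallet standing on its dark round head (64 mm across, 100 mm high), handle (28 mm across) upright to 190 mm, loose; origin at the centre of its underside.
Things that resemble listed ones, but are neither listed nor needed, are in the scene too. Leave any green or turquoise look-alike of the marker3 alone.

How it is judged:
At the end, for the whole second after the job is handed in: Every gouge and marker present has its cap within 3 mm of fully home, and lies at rest wholly inside its own tray (gouges wooden, markers blue), flat on the floor: middle of the handle and cap end both less than 30 mm above the tray's underside (x of gouge1 in the frame of wood_tray between -0.105 and 0.105 m and y of gouge1 in the frame of wood_tray between -0.09 and 0.09 m and z of each of gouge1, gouge1_tip, gouge2, gouge2_tip, gouge3, gouge3_tip in the frame of wood_tray below 0.03 m and x of gouge1_tip in the frame of wood_tray between -0.105 and 0.105 m and y of gouge1_tip in the frame of wood_tray between -0.09 and 0.09 m and value of joint each of gouge1_cap, marker1_cap, gouge2_cap, marker2_cap, gouge3_cap, marker3_cap below 0.003 m and linear speed of each of gouge1, marker1, gouge2, marker2, gouge3, marker3 below 0.03 m/s and x of marker1 in the frame of blue_tray between -0.105 and 0.105 m and y of marker1 in the frame of blue_tray between -0.09 and 0.09 m and z of each of marker1, marker1_tip, marker2, marker2_tip, marker3, marker3_tip in the frame of blue_tray below 0.03 m and x of marker1_tip in the frame of blue_tray between -0.105 and 0.105 m and y of marker1_tip in the frame of blue_tray between -0.09 and 0.09 m and x of gouge2 in the frame of wood_tray between -0.105 and 0.105 m and y of gouge2 in the frame of wood_tray between -0.09 and 0.09 m and x of gouge2_tip in the frame of wood_tray between -0.105 and 0.105 m and y of gouge2_tip in the frame of wood_tray between -0.09 and 0.09 m and x of marker2 in the frame of blue_tray between -0.105 and 0.105 m and y of marker2 in the frame of blue_tray between -0.09 and 0.09 m and x of marker2_tip in the frame of blue_tray between -0.105 and 0.105 m and y of marker2_tip in the frame of blue_tray between -0.09 and 0.09 m and x of gouge3 in the frame of wood_tray between -0.105 and 0.105 m and y of gouge3 in the frame of wood_tray between -0.09 and 0.09 m and x of gouge3_tip in the frame of wood_tray between -0.105 and 0.105 m and y of gouge3_tip in the frame of wood_tray between -0.09 and 0.09 m and x of marker3 in the frame of blue_tray between -0.105 and 0.105 m and y of marker3 in the frame of blue_tray between -0.09 and 0.09 m and x of marker3_tip in the frame of blue_tray between -0.105 and 0.105 m and y of marker3_tip in the frame of blue_tray between -0.09 and 0.09 m); the robot touches nothing.
It fails at once if the stone is shoved more than 40 mm or tipped over (distance of stone from where it was at the start of the episode above 0.04 m or angle between stone's own z axis and vertical above 0.6 rad).
It fails at once if the mallet is shoved more than 40 mm or tipped over (distance of mallet from where it was at the start of the episode above 0.04 m or angle between mallet's own z axis and vertical above 0.6 rad).
Of gouge1, marker1, gouge2, marker2, gouge3, marker3 only 4 to 6 are there at a start; the rules pass over those that are not, and their reading is None.
At some moment in a run one of gouge1, marker1, gouge2, marker2, gouge3, marker3 may be knocked a few centimetres aside while the robot is not near it.
Once in a run the grip may slacken for a moment while it holds something.
It also fails if it takes over 210 s, if anything falls off the work surface, if the arm or the gripper's body presses on something with over 40 N, if the wrist force passes 120 N, or if a joint passes its speed limit or range.

### The arm

A 7-joint arm with a two-finger parallel gripper is mounted at the origin on the work surface. World frame = base frame: x ahead of the robot, y to its left, z up, the work surface at z = 0. Lengths are in m, angles in rad, forces in N, time in s.
With the tool pointing down it reaches from about 0.425 to 0.95 m from the base axis. Payload 4.7 kg.
Tool frame: the origin (TCP) lies between the finger pads; the fingertips stand env.tips_ahead ahead of it and the grasp point (between the pads) is the TCP (env.tips_ahead is the distance from the TCP to the fingertips, in m); z points along the fingers, y is the line along which they close (so a half turn about z gives the same grasp; the last joint's range is limited). The gripper opens to 87 mm and grips with 3 to 60 N. Pads are 19 mm wide; open, the fingers measure 117 mm over their backs; the gripper's body (75 mm by 190 mm) begins 51 mm behind the grasp point.
Start: joints at [1.302, 0.469, -0.049, 1.532, 0.024, 1.141, -0.082], TCP at [0.16, -0.656, 0.206] pointing down, gripper open.
Joint ranges: [-2.59, 2.59], [-0.33, 1.99], [-1.39, 1.29], [0.1, 2.45], [-1.04, 4.18], [0.21, 1.99], [-2.66, 2.66]. Speed limits (rad/s): [2.57, 2.57, 3.14, 3.14, 3.14, 3.14, 3.14].

### API

Orientations are given as a unit quaternion [x, y, z, w].
In Python, from cell import sensors, imaging, env gives the robot as it stands.
- The arm moves only by the tool send_rows, never from a script. Its arguments are lists of equal length, an entry for each row: "dp": the shift along the world's x, y, z as a fraction of full scale, a list of three; "delta_rot": the turn, a rotation vector about the world's x, y, z as a fraction of full scale, a list of three. A call has 1 to 10 rows; each row is the pose to reach, as a shift and turn from the pose commanded when the call began; what a row does not reach only later rows make up. Full scale, the value 1, is 30 cm for a shift and 90 degrees for a turn. A row lasts 1/8 s, in which the tool goes at most 62.5 mm and 10.7 degrees, less where a joint would pass 70% of its speed; a pose out of reach is approached as far as the arm can. A call with a number of a shift or a turn outside -1 to 1 is refused whole. A call with a gripper value outside its range is refused whole. "hand" is the opening, from -1 (shut) to 1 (fully open), set as the call begins (left out, the last holds). The fingers move at their own pace and stop on an object; "squeeze" is the grip in N (left out, the last holds). Time passes only in rows, so rows that repeat a pose let the fingers close. It gives the time, the measured TCP pose, the force, the opening and the grip force at its end, in the units of the state.
- sensors.observe(): the state, without advancing time (a new reading comes with each control period).
- imaging.snapshot(name): name is "side" or "top" or "wrist"; returns the picture (384x512x3 uint8, red, green, blue); there is no depth.
- imaging.camera_params(name): a dict with "vfov" (degrees; the focal length in pixels is half the picture's height over the tangent of half this angle, whatever the lens; pixels are square), "cx", "cy" (the principal point, pixels), "pose" (4x4, takes a point from camera to world coordinates); the wrist camera has in their place "mount" (4x4, takes a point from camera to tool coordinates, whose origin is the TCP and whose axes are the flange's). Camera axes: x right, y down, z forward; pixel columns grow to the right and rows downward; lengths in m; the calibration is good to about 2 mm. The wrist camera is an equidistant fisheye: a pixel r from the principal point sees the ray r / f radians off the axis. A picture is of the moment at which its call begins: read the wrist's pose just before it. camera_params takes no time and is no camera call.
- env.close_job(): hands the job in; it is judged then, once.
The state is a dict: "time": time; "joint_positions": joint angles; "qvel": joint speeds; "joint_torque": joint torques, N m; "tool_pos": TCP position; "orientation": TCP orientation; "wrist_force": force on the tool from outside, world axes, zero at the start; "ft_torque": the same for the moment, N m; "opening": finger opening in m; "grip_force": force on a finger pad.
Only numpy, scipy, OpenCV 4.12 (cv2) and the standard library are available. Lean on these libraries where they do the work, as an engineer would, in place of code of your own. Each camera call takes 0.05 s, during which the arm holds its last target. There are 200 camera calls.

## Working session

There is one attempt and no reset: what is moved stays moved. The work goes in short steps, Python scripts to look and compute and a tool call to move; the robot and the scene stay as the last step left them, time stands still between calls to the robot, and variables do not carry over. Pictures are saved under pics/ and viewed, at most 14 in all, crops included, and the job is handed in when it is done.

Besides the shell and the picture viewer there is one more tool, called by a JSON object that holds its "op" and its "data", one argument or row to a line. send_rows: Moves the arm, as the interface text tells. Its arguments: {"type":"object","properties":{"dp":{"type":"array"},"delta_rot":{"type":"array"},"hand":{"type":"number"},"squeeze":{"type":"number"}},"required":["dp","delta_rot"]}

```bash
mkdir -p pics
python3 - <<'E'
from cell import sensors, imaging, env
import cv2,numpy as np
s=sensors.observe();print({k:np.round(v,3) for k,v in s.items()},env.tips_ahead)
for n in ["top","side"]:
    p=imaging.snapshot(n);cv2.imwrite(f"pics/{n}0.png",cv2.resize(p[:,:,::-1],(800,600),interpolation=cv2.INTER_CUBIC))
    c=imaging.camera_params(n);print(n,c['vfov'],c['cx'],c['cy'],np.round(c['pose'],4).tolist())
c=imaging.camera_params("wrist");print(c)
E
```

```text
{'time': np.float64(0.0), 'joint_positions': array([ 1.302,  0.469, -0.049,  1.534,  0.024,  1.141, -0.082]), 'qvel': array([ 0.   ,  0.001, -0.001,  0.   ,  0.   ,  0.001,  0.001]), 'joint_torque': array([ 1.0000e-03, -5.0797e+01, -8.1000e-02, -2.3615e+01, -6.1000e-02,
        3.8000e-02,  0.0000e+00]), 'tool_pos': array([ 0.16 , -0.655,  0.205]), 'orientation': array([ 0.993,  0.12 , -0.   , -0.001]), 'wrist_force': array([-0.386,  0.124,  0.235]), 'ft_torque': array([ 0.016,  0.039, -0.041]), 'grip_force': np.float64(0.0), 'opening': np.float64(0.087)} 0.019
top 56.56730581310222 255.52995499395982 192.65745458567025 [[-0.0137, -0.9948, 0.1005, 0.3527], [-0.9999, 0.0138, 0.0004, -0.0034], [-0.0018, -0.1004, -0.9949, 1.1866], [0.0, 0.0, 0.0, 1.0]]
side 43.94944187120197 247.82504566606104 188.27513447882652 [[-0.9998, 0.0021, 0.0213, 0.4328], [-0.0152, 0.6315, -0.7752, 1.1207], [-0.0151, -0.7754, -0.6313, 0.9371], [0.0, 0.0, 0.0, 1.0]]
{'vfov': 65.70646984690485, 'cx': 252.27932098825355, 'cy': 190.89789809780487, 'mount': array([[ 6.74459870e-04, -9.70613956e-01, -2.40641007e-01,
         6.46378656e-02],
       [ 9.99999744e-01,  7.12397550e-04, -7.06583947e-05,
         1.06524158e-03],
       [ 2.40014088e-04, -2.40640898e-01,  9.70614187e-01,
        -1.78532335e-01],
       [ 0.00000000e+00,  0.00000000e+00,  0.00000000e+00,
         1.00000000e+00]])}
```

View pics/top0.png

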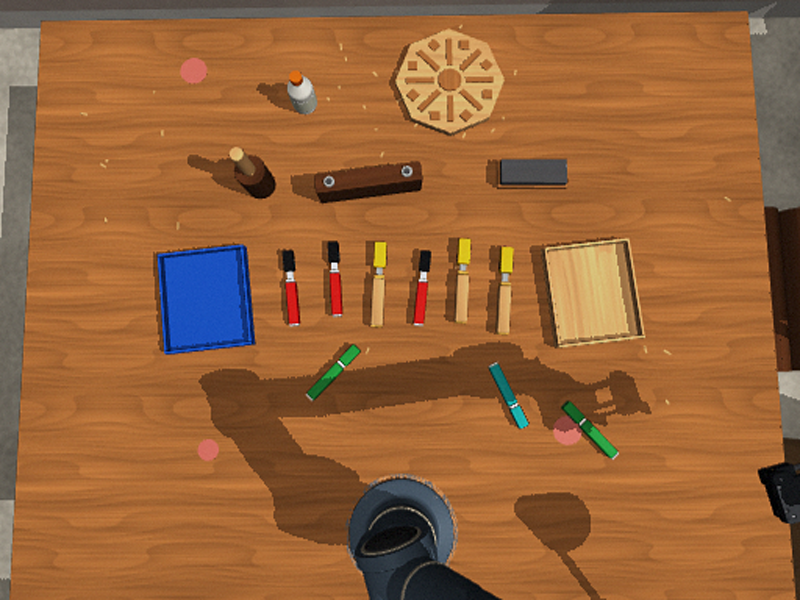

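View pics/side0.png

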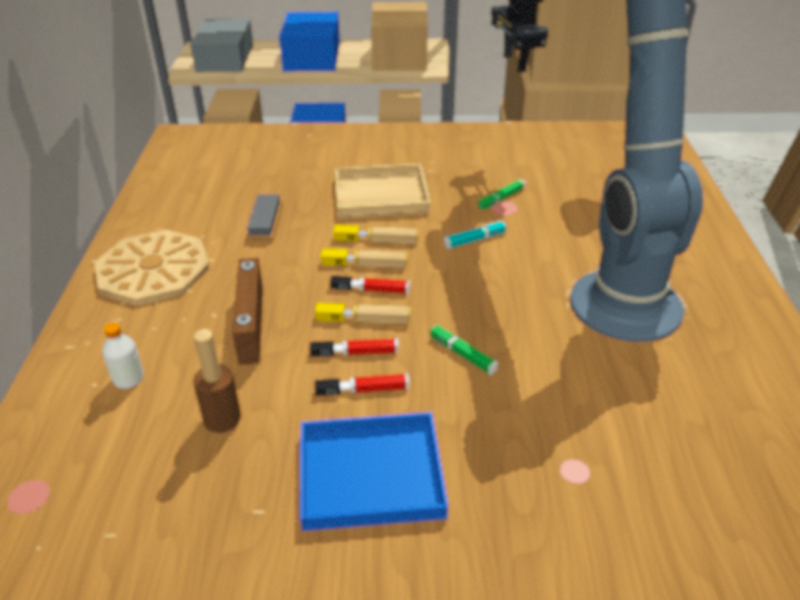

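The top view shows six tools in a row, pixel x = 290–505 and y = 240–335 in the 800x600 picture, with their caps up (+x). The blue tray is on the left, the wooden tray on the right, and the stop is at (370,180). Green and turquoise look-alikes lie nearer the robot. I'll enlarge it for precise readings.

```bash
cat > h.py <<'E'
from cell import sensors, imaging, env
import cv2,numpy as np
def w(pts,z,cam="top"):
    c=imaging.camera_params(cam);f=192/np.tan(np.radians(c['vfov']/2));P=c['pose']
    p=np.atleast_2d(pts).astype(float)
    d=np.c_[(p[:,0]-c['cx'])/f,(p[:,1]-c['cy'])/f,np.ones(len(p))]@P[:3,:3].T
    z=np.broadcast_to(z,len(p)); t=(z-P[2,3])/d[:,2]
    return P[:3,3]+d*t[:,None]
def crop(img,x0,y0,x1,y1,s,name):
    cv2.imwrite(f"pics/{name}.png",cv2.resize(img[y0:y1,x0:x1,::-1],None,fx=s,fy=s,interpolation=cv2.INTER_CUBIC))
def snap(n="top"):
    p=imaging.snapshot(n); cv2.imwrite("pics/raw_%s.png"%n,p[:,:,::-1]); return p
def st():
    s=sensors.observe(); print("t",round(s['time'],2),"p",np.round(s['tool_pos'],4),"q",np.round(s['orientation'],4),"F",np.round(s['wrist_force'],1),"op",round(s['opening'],4)); return s
E
python3 - <<'E'
from h import *
p=snap()
crop(p,170,100,345,225,4.5,"tools1")
a=np.hstack([p[145:235,92:172],p[145:235,340:420]])
crop(a,0,0,160,90,5,"trays1")
E
```

```text
(no output)
```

View pics/tools1.png

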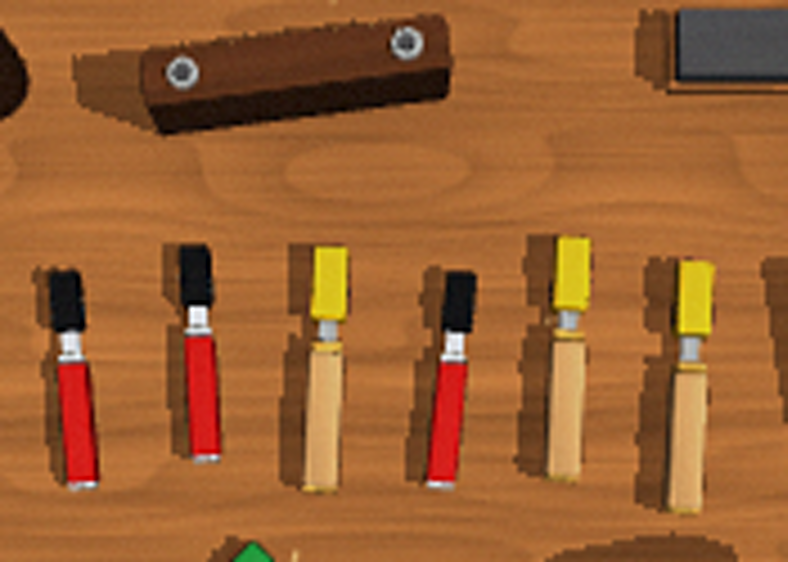

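View pics/trays1.png

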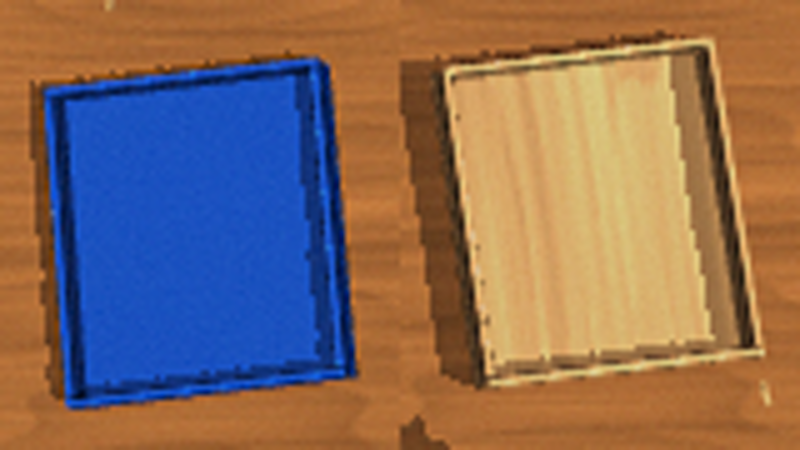

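The crop shows markers at x≈65–83, 194–206 and 440–461, and gouges at 321–331, 564–574 and 686–695. All caps stand out. The stop's near top edge runs (150,104)–(447,68). Tray rim corners were readable in the second crop.

Run:
```python
from h import *
T=dict(M1=[(65,271),(83,485)],M2=[(194,246),(206,457)],G1=[(331,247),(321,487)],M3=[(461,271),(440,484)],G2=[(574,238),(564,476)],G3=[(695,262),(686,509)])
for k,v in T.items():
    z=.022 if k[0]=='M' else .026
    q=w(np.array(v)/4.5+[170,100],z); d=q[0]-q[1]; L=np.linalg.norm(d); b=.047 if k[0]=='M' else .052
    print(k,"tip",q[0,:2].round(3),"orig",(q[1]+d/L*b)[:2].round(4),"yaw",np.degrees(np.arctan2(d[1],d[0])).round(1),"cap",round(L-(.143 if k[0]=='M' else .165),3))
for z,e in ((.08,[(150,104),(447,68)]),(0,[(160,133),(447,98)])):
    q=w(np.array(e)/4.5+[170,100],z); n=q[0]-q[1]; print("stop",q.round(4).tolist(),"normal yaw",np.degrees(np.arctan2(-n[0],n[1])).round(1),np.linalg.norm(n).round(3))
B=np.array([(45,90),(320,60),(352,376),(70,405)])/5+[92,145]
W=(np.array([(445,70),(712,40),(762,353),(487,385)])-[400,0])/5+[340,145]
for n,c in (("blue",B),("wood",W)):
    q=w(c,.03); r=cv2.minAreaRect(q[:,:2].astype(np.float32)*1000); d=q[0]-q[3]+q[1]-q[2]; e=q[0]-q[1]+q[3]-q[2]
    print(n,q.mean(0).round(4),"xaxis",np.degrees(np.arctan2(d[1],d[0])).round(1),"y",np.degrees(np.arctan2(-e[0],e[1])).round(1),r)
```

```text
M1 tip [0.582 0.231] orig [0.4705 0.2211] yaw 5.1 cap 0.015
M2 tip [0.599 0.136] orig [0.4898 0.1301] yaw 3.1 cap 0.013
G1 tip [0.596 0.035] orig [0.4715 0.0413] yaw -2.9 cap 0.011
M3 tip [ 0.577 -0.06 ] orig [ 0.4675 -0.0477] yaw -6.6 cap 0.015
G2 tip [ 0.6   -0.144] orig [ 0.477  -0.1354] yaw -3.8 cap 0.01
G3 tip [ 0.581 -0.232] orig [ 0.4519 -0.223 ] yaw -4.0 cap 0.016
stop [[0.689, 0.16, 0.08], [0.7122, -0.0504, 0.08]] normal yaw 6.3 0.212
stop [[0.6907, 0.1642, 0.0], [0.7148, -0.0533, 0.0]] normal yaw 6.3 0.219
blue [0.4797 0.4019 0.03  ] xaxis 6.3 y 5.3 ((479.33367919921875, 401.5920104980469), (211.2265625, 182.67564392089844), 6.163157939910889)
wood [ 0.482 -0.41   0.03 ] xaxis 5.5 y 5.7 ((482.01312255859375, -409.4088134765625), (207.58233642578125, 179.57797241210938), 5.809681415557861)
```

{"op": "send_rows", "data": {
  "dp": [
    [0.8, 0.8, 0],
    [0.8, 0.8, 0],
    [0.8, 0.8, 0],
    [0.8, 0.8, 0],
    [0.8, 0.8, 0],
    [0.8, 0.8, 0]
  ],
  "delta_rot": [
    [0, 0, -0.198],
    [0, 0, -0.198],
    [0, 0, -0.198],
    [0, 0, -0.198],
    [0, 0, -0.198],
    [0, 0, -0.198]
  ],
  "hand": 0.3
}}

```text
time: 0.9
tool_pos: [0.4036, -0.4116, 0.2063]
orientation: [0.999, -0.032, 0.0, -0.001]
wrist_force: [0.1, -0.2, 0.4]
opening: 0.0569
grip_force: 0.0
```

{"op": "send_rows", "data": {
  "dp": [
    [0.173, 0.64, -0.35],
    [0.173, 0.64, -0.35],
    [0.173, 0.64, -0.35],
    [0.173, 0.64, -0.35],
    [0.173, 0.64, -0.35],
    [0.173, 0.64, -0.35]
  ],
  "delta_rot": [
    [0, 0, 0],
    [0, 0, 0],
    [0, 0, 0],
    [0, 0, 0],
    [0, 0, 0],
    [0, 0, 0]
  ]
}}

```text
time: 1.65
tool_pos: [0.4523, -0.2248, 0.1016]
orientation: [0.999, -0.036, 0.0, 0.0]
wrist_force: [-1.0, -0.5, 1.0]
opening: 0.0566
grip_force: 0.0
```

Run:
```python
from h import *
s=st(); print(s['joint_positions'].round(2))
p=snap("wrist"); crop(p,0,0,512,384,1.5,"w1")
```

```text
t 1.65 p [ 0.4523 -0.2248  0.1016] q [ 9.993e-01 -3.610e-02  2.000e-04  5.000e-04] F [-1.  -0.5  1. ] op 0.0566
[ 0.53  0.33 -0.19  2.03  0.09  0.79 -1.35]
```

View pics/w1.png

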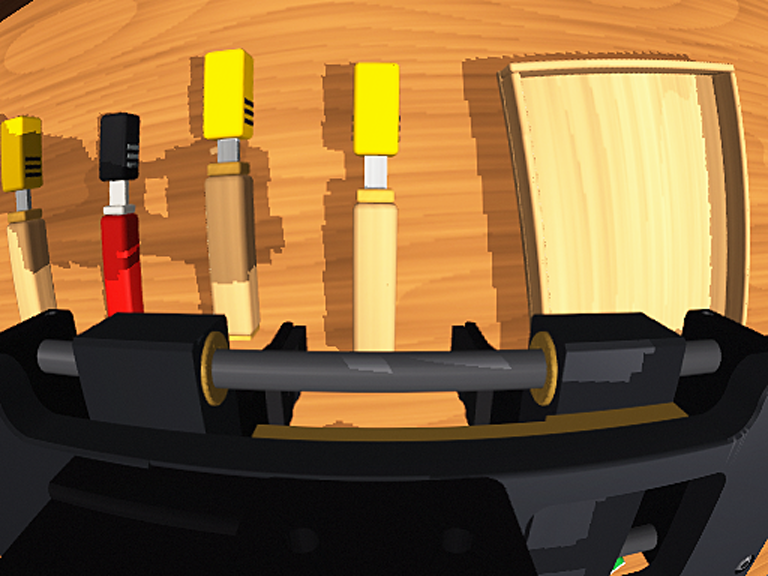

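The wrist view shows G3 centred between the fingers (x≈376 against 378) and aligned, so I'll grasp it.

{"op": "send_rows", "data": {
  "dp": [
    [0, 0, -0.1],
    [0, 0, -0.2],
    [0, 0, -0.26],
    [0, 0, -0.26],
    [0, 0, -0.26]
  ],
  "delta_rot": [
    [0, 0, 0],
    [0, 0, 0],
    [0, 0, 0],
    [0, 0, 0],
    [0, 0, 0]
  ]
}}

```text
time: 2.33
tool_pos: [0.4529, -0.2249, 0.0244]
orientation: [0.999, -0.036, 0.001, 0.001]
wrist_force: [0.6, 0.0, 0.0]
opening: 0.0566
grip_force: 0.0
```

{"op": "send_rows", "data": {
  "dp": [
    [0, 0, 0],
    [0, 0, 0],
    [0, 0, 0],
    [0, 0, 0],
    [0, 0, 0],
    [0, 0, 0.07],
    [0, 0, 0.15],
    [0, 0, 0.15]
  ],
  "delta_rot": [
    [0, 0, 0],
    [0, 0, 0],
    [0, 0, 0],
    [0, 0, 0],
    [0, 0, 0],
    [0, 0, 0],
    [0, 0, 0],
    [0, 0, 0]
  ],
  "hand": -1,
  "squeeze": 50
}}

```text
time: 3.32
tool_pos: [0.4536, -0.2242, 0.0698]
orientation: [0.999, -0.036, 0.002, 0.001]
wrist_force: [0.5, 0.2, -0.5]
opening: 0.0006
grip_force: 0.0
```

Run:
```python
from h import *
st()
p=snap("wrist"); crop(p,0,0,512,384,1.0,"w2")
p=snap(); q=cv2.imread("pics/w2.png"); r=cv2.resize(p[130:230,140:360,::-1],None,fx=2.3,fy=2.3,interpolation=cv2.INTER_CUBIC)[:210,:506]
r=cv2.copyMakeBorder(r,0,0,0,512-506,cv2.BORDER_CONSTANT)
cv2.imwrite("pics/c2.png",np.vstack([q,r]))
```

```text
t 3.33 p [ 0.4536 -0.2242  0.0698] q [ 9.994e-01 -3.560e-02  1.800e-03  8.000e-04] F [ 0.5  0.2 -0.5] op 0.0006
```

View pics/c2.png

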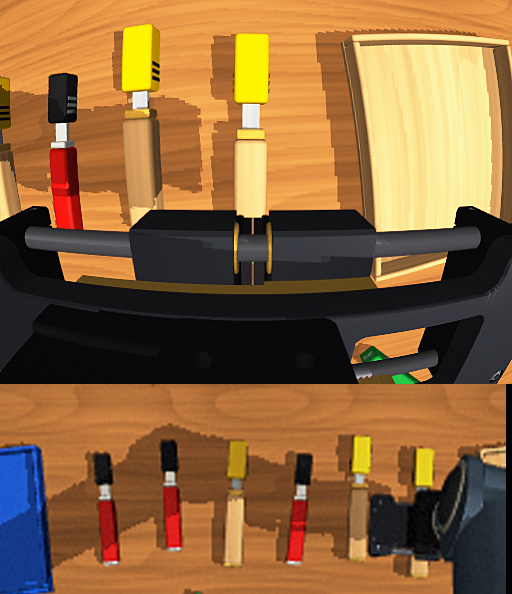

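The gouge is untouched. The fingers were still closing when the lift began, so I'll retry with a longer wait.

{"op": "send_rows", "data": {
  "dp": [
    [0, 0, 0],
    [0, 0, 0],
    [0, 0, 0],
    [0, 0, 0],
    [0, 0, 0],
    [0, 0, 0],
    [0, 0, 0],
    [0, 0, -0.08],
    [0, 0, -0.155],
    [0, 0, -0.155]
  ],
  "delta_rot": [
    [0, 0, 0],
    [0, 0, 0],
    [0, 0, 0],
    [0, 0, 0],
    [0, 0, 0],
    [0, 0, 0],
    [0, 0, 0],
    [0, 0, 0],
    [0, 0, 0],
    [0, 0, 0]
  ],
  "hand": 0.1
}}

```text
time: 4.68
tool_pos: [0.451, -0.2231, 0.0206]
orientation: [0.999, -0.036, -0.002, -0.001]
wrist_force: [-0.0, 0.8, 1.4]
opening: 0.0478
grip_force: 0.0
```

{"op": "send_rows", "data": {
  "dp": [
    [0, 0, 0],
    [0, 0, 0],
    [0, 0, 0],
    [0, 0, 0],
    [0, 0, 0],
    [0, 0, 0],
    [0, 0, 0],
    [0, 0, 0]
  ],
  "delta_rot": [
    [0, 0, 0],
    [0, 0, 0],
    [0, 0, 0],
    [0, 0, 0],
    [0, 0, 0],
    [0, 0, 0],
    [0, 0, 0],
    [0, 0, 0]
  ],
  "hand": -1,
  "squeeze": 50
}}

```text
time: 5.68
tool_pos: [0.4522, -0.2237, 0.0218]
orientation: [0.999, -0.036, -0.0, 0.0]
wrist_force: [-0.8, -0.1, -1.1]
opening: 0.0006
grip_force: 0.0
```

Run:
```python
from h import *
s=st()
p=snap("wrist"); q=p[:,:,::-1].copy()
p=snap("side"); crop(p,170,90,300,190,6,"s3")
r=cv2.imread("pics/s3.png"); r=cv2.resize(r,(600,461)); 
cv2.imwrite("pics/c3.png",np.vstack([cv2.resize(q,(600,450))[200:330],r]))
```

```text
t 5.67 p [ 0.4522 -0.2237  0.0218] q [ 0.9994 -0.0356 -0.      0.    ] F [-0.8 -0.1 -1.1] op 0.0006
```

View pics/c3.png

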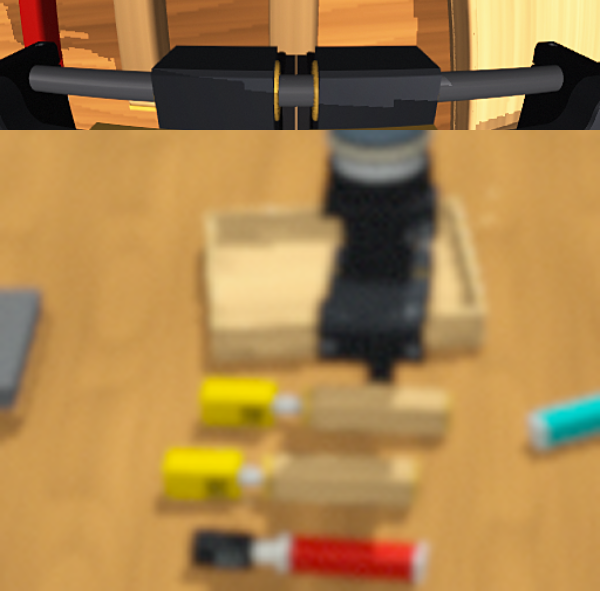

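Run:
```python
from h import *
def proj(X,cam="side"):
    c=imaging.camera_params(cam);f=192/np.tan(np.radians(c['vfov']/2));P=np.linalg.inv(c['pose'])
    q=P[:3,:3]@X+P[:3,3]; return f*q[0]/q[2]+c['cx'],f*q[1]/q[2]+c['cy']
for z in (.003,.026,.04): print(z,np.round(proj(np.array([.452,-.224,z])),1), "want (252.3,143.7)")
# tool G3 ends via side camera: composite coords of top-near edge guard tip, butt
for nm,(a,b) in dict(G3tip=(203,400),G3butt=(448,402),G2tip=(167,470),G2butt=(415,468),traycornerNL=(210,350)).items():
    print(nm,w([(170+a/4.615,90+(b-130)/4.615)],.015,"side").round(3))
```

```text
0.003 [252.3 151.9] want (252.3,143.7)
0.026 [252.2 146.3] want (252.3,143.7)
0.04 [252.2 142.9] want (252.3,143.7)
G3tip [[ 0.583 -0.228  0.015]]
G3butt [[ 0.401 -0.224  0.015]]
G2tip [[ 0.603 -0.14   0.015]]
G2butt [[ 0.426 -0.141  0.015]]
traycornerNL [[ 0.583 -0.295  0.015]]
```

Run:
```python
from h import *
from scipy.spatial.transform import Rotation as R
c=imaging.camera_params("wrist");f=192/np.tan(np.radians(c['vfov']/2))
def ww(px,z,pos,q):
    T=np.eye(4);T[:3,:3]=R.from_quat(q).as_matrix();T[:3,3]=pos;M=T@c['mount']
    u=(np.array(px)/1.5-[c['cx'],c['cy']]);r=np.hypot(*u);t=r/f
    d=M[:3,:3]@np.r_[np.sin(t)*u/r,np.cos(t)]; return (M[:3,3]+d*(z-M[2,3])/d[2]).round(4)
q=[ 9.993e-01,-3.610e-02,2.000e-04,5.000e-04]
for dz in (0,.015,.03):
    P=[.4523,-.2248,.1016+dz]
    print(dz,"G3tip",ww((376,63),.026,P,q),"G2tip",ww((227,50),.026,P,q),"tray",ww((508,65),.03,P,q),ww((735,66),.03,P,q),"G3collar",ww((375,190),.026,P,q),"M3",ww((118,114),.022,P,q))
```

```text
0 G3tip [ 0.584  -0.2342  0.026 ] G2tip [ 0.6038 -0.1474  0.026 ] tray [ 0.58   -0.3096  0.03  ] [ 0.5988 -0.4922  0.03  ] G3collar [ 0.5103 -0.2283  0.026 ] M3 [ 0.5791 -0.0672  0.022 ]
0.015 G3tip [ 0.5879 -0.2344  0.026 ] G2tip [ 0.6089 -0.1425  0.026 ] tray [ 0.5838 -0.3143  0.03  ] [ 0.6037 -0.5078  0.03  ] G3collar [ 0.51   -0.2282  0.026 ] M3 [ 0.5828 -0.0577  0.022 ]
0.03 G3tip [ 0.5919 -0.2346  0.026 ] G2tip [ 0.614  -0.1376  0.026 ] tray [ 0.5876 -0.3191  0.03  ] [ 0.6086 -0.5235  0.03  ] G3collar [ 0.5096 -0.228   0.026 ] M3 [ 0.5864 -0.0483  0.022 ]
```

{"op": "send_rows", "data": {
  "dp": [
    [0, 0, -0.005],
    [0, 0, -0.01],
    [0, 0, -0.01]
  ],
  "delta_rot": [
    [0, 0, 0],
    [0, 0, 0],
    [0, 0, 0]
  ]
}}

```text
time: 6.15
tool_pos: [0.4521, -0.2236, 0.0187]
orientation: [0.999, -0.036, -0.0, -0.0]
wrist_force: [0.6, 0.3, 0.3]
opening: 0.0003
grip_force: 0.0
```

{"op": "send_rows", "data": {
  "dp": [
    [0, 0, -0.005],
    [0, 0, -0.01],
    [0, 0, -0.01]
  ],
  "delta_rot": [
    [0, 0, 0],
    [0, 0, 0],
    [0, 0, 0]
  ]
}}

```text
time: 6.52
tool_pos: [0.4521, -0.2237, 0.0157]
orientation: [0.999, -0.036, -0.0, -0.0]
wrist_force: [-0.2, -0.2, 0.5]
opening: 0.0006
grip_force: 0.0
```

{"op": "send_rows", "data": {
  "dp": [
    [0, 0, -0.005],
    [0, 0, -0.01],
    [0, 0, -0.01]
  ],
  "delta_rot": [
    [0, 0, 0],
    [0, 0, 0],
    [0, 0, 0]
  ]
}}

```text
time: 6.9
tool_pos: [0.4522, -0.2237, 0.0127]
orientation: [0.999, -0.036, -0.0, -0.0]
wrist_force: [-0.2, 0.3, 0.3]
opening: 0.0003
grip_force: 0.0
```

View pics/s4.png

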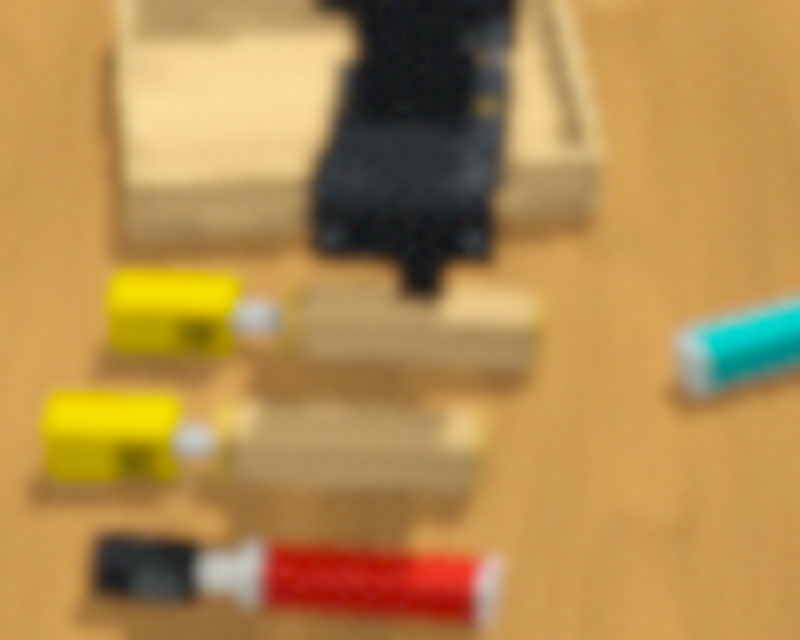

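{"op": "send_rows", "data": {
  "dp": [
    [0, 0, -0.005],
    [0, 0, -0.01],
    [0, 0, -0.01]
  ],
  "delta_rot": [
    [0, 0, 0],
    [0, 0, 0],
    [0, 0, 0]
  ]
}}

```text
time: 7.32
tool_pos: [0.4523, -0.2237, 0.0103]
orientation: [0.999, -0.036, 0.0, 0.0]
wrist_force: [-0.4, 0.9, 4.2]
opening: 0.0004
grip_force: 2.3
```

{"op": "send_rows", "data": {
  "dp": [
    [0, 0, -0.005],
    [0, 0, -0.005]
  ],
  "delta_rot": [
    [0, 0, 0],
    [0, 0, 0]
  ]
}}

```text
time: 7.58
tool_pos: [0.4524, -0.2237, 0.0102]
orientation: [0.999, -0.036, -0.0, 0.0]
wrist_force: [-5.0, 1.8, 18.2]
opening: 0.0002
grip_force: 9.2
```

{"op": "send_rows", "data": {
  "dp": [
    [0, 0, -0.005],
    [0, 0, -0.005]
  ],
  "delta_rot": [
    [0, 0, 0],
    [0, 0, 0]
  ]
}}

```text
time: 7.82
tool_pos: [0.4523, -0.2238, 0.0101]
orientation: [0.999, -0.036, -0.0, 0.0]
wrist_force: [-7.4, 3.8, 32.5]
opening: 0.0008
grip_force: 16.0
```

The fingertips touch the handle's top (z = 0.026) when the reported TCP z is 0.010. The tips therefore sit about 16 mm above the reported TCP, not 19 mm below it, so every grasp height has to be lowered by 35 mm.

{"op": "send_rows", "data": {
  "dp": [
    [0, 0, 0.04],
    [0, 0, 0.08],
    [0, 0, 0.08],
    [0, 0, 0.08],
    [0, 0, 0.08],
    [0, 0, 0.08],
    [0, 0, 0.08],
    [0, 0, 0.08],
    [0, 0, 0.08]
  ],
  "delta_rot": [
    [0, 0, 0],
    [0, 0, 0],
    [0, 0, 0],
    [0, 0, 0],
    [0, 0, 0],
    [0, 0, 0],
    [0, 0, 0],
    [0, 0, 0],
    [0, 0, 0]
  ],
  "hand": 0.1
}}

```text
time: 8.95
tool_pos: [0.4523, -0.2237, 0.0309]
orientation: [0.999, -0.036, -0.0, 0.0]
wrist_force: [0.6, 0.0, -0.3]
opening: 0.0476
grip_force: 0.0
```

{"op": "send_rows", "data": {
  "dp": [
    [0, 0, -0.03],
    [0, 0, -0.06],
    [0, 0, -0.09],
    [0, 0, -0.1],
    [0, 0, -0.1]
  ],
  "delta_rot": [
    [0, 0, 0],
    [0, 0, 0],
    [0, 0, 0],
    [0, 0, 0],
    [0, 0, 0]
  ]
}}

```text
time: 9.57
tool_pos: [0.4521, -0.2236, 0.0005]
orientation: [0.999, -0.036, -0.0, -0.0]
wrist_force: [0.0, -0.3, -0.4]
opening: 0.0482
grip_force: 0.0
```

{"op": "send_rows", "data": {
  "dp": [
    [0, 0, -0.02],
    [0, 0, -0.04],
    [0, 0, -0.04]
  ],
  "delta_rot": [
    [0, 0, 0],
    [0, 0, 0],
    [0, 0, 0]
  ]
}}

```text
time: 9.95
tool_pos: [0.4518, -0.2235, -0.0117]
orientation: [0.999, -0.036, -0.001, -0.0]
wrist_force: [-0.2, 0.2, 0.3]
opening: 0.0477
grip_force: 0.0
```

{"op": "send_rows", "data": {
  "dp": [
    [0, 0, 0],
    [0, 0, 0],
    [0, 0, 0],
    [0, 0, 0],
    [0, 0, 0],
    [0, 0, 0],
    [0, 0, 0]
  ],
  "delta_rot": [
    [0, 0, 0],
    [0, 0, 0],
    [0, 0, 0],
    [0, 0, 0],
    [0, 0, 0],
    [0, 0, 0],
    [0, 0, 0]
  ],
  "hand": -1,
  "squeeze": 50
}}

```text
time: 10.82
tool_pos: [0.4523, -0.2236, -0.011]
orientation: [0.999, -0.036, 0.0, 0.0]
wrist_force: [-0.2, 1.2, 2.6]
opening: 0.0259
grip_force: 50.0
```

{"op": "send_rows", "data": {
  "dp": [
    [0, 0, 0.08],
    [0, 0, 0.15],
    [0.05, 0.15, 0.15],
    [0.15, 0.35, 0.15],
    [0.2, 0.5, 0.15],
    [0.3, 0.7, 0.15],
    [0.36, 0.88, 0.15],
    [0.36, 0.88, 0.15],
    [0.36, 0.88, 0.15]
  ],
  "delta_rot": [
    [0, 0, 0],
    [0, 0, 0],
    [0, 0, 0.05],
    [0, 0, 0.08],
    [0, 0, 0.113],
    [0, 0, 0.113],
    [0, 0, 0.113],
    [0, 0, 0.113],
    [0, 0, 0.113]
  ]
}}

```text
time: 11.95
tool_pos: [0.5595, 0.0397, 0.0332]
orientation: [0.999, 0.053, -0.001, 0.0]
wrist_force: [0.4, -0.3, -1.4]
opening: 0.0259
grip_force: 50.0
```

Run:
```python
from h import *
st()
p=snap("wrist"); crop(p,0,0,512,384,1.3,"w5")
```

```text
t 11.95 p [0.5595 0.0397 0.0332] q [ 9.986e-01  5.330e-02 -8.000e-04  5.000e-04] F [ 0.4 -0.3 -1.4] op 0.0259
```

View pics/w5.png

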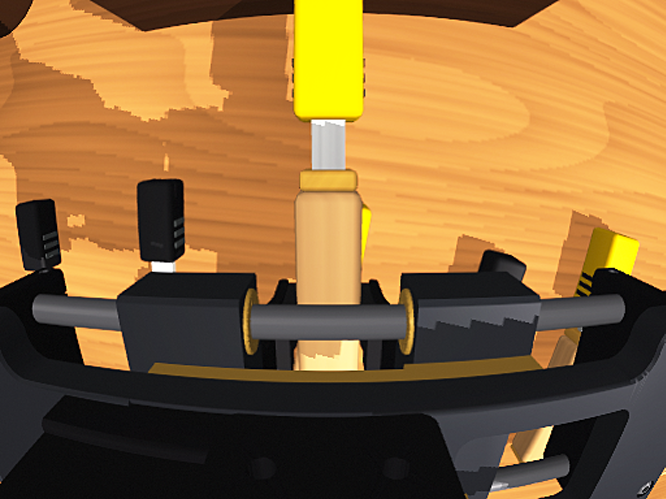

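G3 is held straight and the stop is ahead; the steel gap shows at y = 122–170 and the tip is out of frame. Now the push.

{"op": "send_rows", "data": {
  "dp": [
    [0.01, 0.001, 0],
    [0.025, 0.0025, 0],
    [0.04, 0.004, 0],
    [0.055, 0.006, 0],
    [0.07, 0.007, 0],
    [0.08, 0.008, 0],
    [0.09, 0.0095, 0],
    [0.09, 0.0095, 0]
  ],
  "delta_rot": [
    [0, 0, 0],
    [0, 0, 0],
    [0, 0, 0],
    [0, 0, 0],
    [0, 0, 0],
    [0, 0, 0],
    [0, 0, 0],
    [0, 0, 0]
  ]
}}

```text
time: 13.0
tool_pos: [0.5855, 0.042, 0.0335]
orientation: [0.999, 0.053, -0.002, 0.001]
wrist_force: [-6.1, -0.7, 1.6]
opening: 0.0257
grip_force: 50.0
```

{"op": "send_rows", "data": {
  "dp": [
    [0.005, 0.0005, 0],
    [0.01, 0.001, 0],
    [0.01, 0.001, 0]
  ],
  "delta_rot": [
    [0, 0, 0],
    [0, 0, 0],
    [0, 0, 0]
  ]
}}

```text
time: 13.38
tool_pos: [0.5883, 0.0422, 0.0335]
orientation: [0.999, 0.053, -0.002, 0.001]
wrist_force: [-5.4, -1.9, 1.7]
opening: 0.0258
grip_force: 50.0
```

Force is steady at about 6 N, so the guard is still sliding. I'll continue in small steps until it stiffens.

{"op": "send_rows", "data": {
  "dp": [
    [0.005, 0.0005, 0],
    [0.008, 0.001, 0],
    [0.008, 0.001, 0]
  ],
  "delta_rot": [
    [0, 0, 0],
    [0, 0, 0],
    [0, 0, 0]
  ]
}}

```text
time: 13.75
tool_pos: [0.5896, 0.0425, 0.0328]
orientation: [0.999, 0.053, -0.003, 0.001]
wrist_force: [-6.9, -1.2, 0.2]
opening: 0.0257
grip_force: 50.0
```

{"op": "send_rows", "data": {
  "dp": [
    [0.004, 0.0005, 0],
    [0.006, 0.0007, 0],
    [0.006, 0.0007, 0]
  ],
  "delta_rot": [
    [0, 0, 0],
    [0, 0, 0],
    [0, 0, 0]
  ]
}}

```text
time: 14.12
tool_pos: [0.5901, 0.0425, 0.0326]
orientation: [0.999, 0.053, -0.005, 0.001]
wrist_force: [-9.0, -2.2, 1.5]
opening: 0.0258
grip_force: 50.0
```

{"op": "send_rows", "data": {
  "dp": [
    [0.006, 0.0006, 0],
    [0.012, 0.0012, 0],
    [0.012, 0.0012, 0]
  ],
  "delta_rot": [
    [0, 0, 0],
    [0, 0, 0],
    [0, 0, 0]
  ]
}}

```text
time: 14.5
tool_pos: [0.59, 0.0423, 0.0319]
orientation: [0.999, 0.053, -0.009, 0.002]
wrist_force: [-14.6, -3.5, 5.4]
opening: 0.0256
grip_force: 50.0
```

{"op": "send_rows", "data": {
  "dp": [
    [-0.03, -0.003, 0],
    [-0.06, -0.006, 0],
    [-0.1, -0.01, 0],
    [-0.1, -0.01, 0]
  ],
  "delta_rot": [
    [0, 0, 0],
    [0, 0, 0],
    [0, 0, 0],
    [0, 0, 0]
  ]
}}

```text
time: 15.0
tool_pos: [0.5672, 0.0412, 0.034]
orientation: [0.999, 0.053, -0.0, 0.0]
wrist_force: [-0.1, 0.9, -0.7]
opening: 0.0256
grip_force: 50.0
```

Run:
```python
from h import *
st()
p=snap("wrist"); crop(p,160,0,340,240,2.2,"w6")
```

```text
t 15.0 p [0.5672 0.0412 0.034 ] q [ 9.986e-01  5.320e-02 -2.000e-04  1.000e-04] F [-0.1  0.9 -0.7] op 0.0256
```

View pics/w6.png

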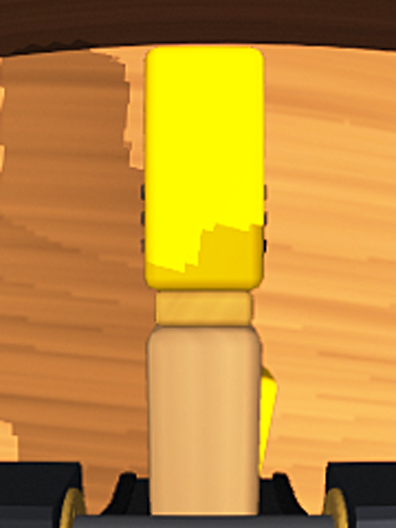

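The guard is fully home, with no steel showing. Next is the rightmost slot of the wooden tray.

{"op": "send_rows", "data": {
  "dp": [
    [-0.15, 0, 0],
    [-0.25, -0.1, 0.03],
    [-0.36, -0.25, 0.03],
    [-0.367, -0.4, 0.03],
    [-0.367, -0.6, 0.03],
    [-0.367, -0.75, 0.03],
    [-0.367, -0.9, 0.03]
  ],
  "delta_rot": [
    [0, 0, 0],
    [0, 0, 0],
    [0, 0, 0],
    [0, 0, 0],
    [0, 0, 0],
    [0, 0, 0],
    [0, 0, 0]
  ]
}}

```text
time: 15.92
tool_pos: [0.4587, -0.2307, 0.0433]
orientation: [0.999, 0.053, 0.001, 0.0]
wrist_force: [0.9, 0.8, -1.2]
opening: 0.0258
grip_force: 50.0
```

{"op": "send_rows", "data": {
  "dp": [
    [0, -0.15, 0],
    [0, -0.3, 0],
    [0, -0.45, 0],
    [0, -0.6, 0],
    [0, -0.77, 0],
    [0, -0.77, 0],
    [0, -0.77, 0],
    [0, -0.77, 0]
  ],
  "delta_rot": [
    [0, 0, 0],
    [0, 0, 0],
    [0, 0, 0],
    [0, 0, 0],
    [0, 0, 0],
    [0, 0, 0],
    [0, 0, 0],
    [0, 0, 0]
  ]
}}

```text
time: 16.92
tool_pos: [0.4587, -0.4579, 0.0428]
orientation: [0.999, 0.054, 0.0, -0.0]
wrist_force: [0.4, 0.3, -2.0]
opening: 0.0255
grip_force: 50.0
```

{"op": "send_rows", "data": {
  "dp": [
    [-0.005, -0.007, -0.05],
    [-0.005, -0.007, -0.1],
    [-0.005, -0.007, -0.14],
    [-0.005, -0.007, -0.157],
    [-0.005, -0.007, -0.157]
  ],
  "delta_rot": [
    [0, 0, 0],
    [0, 0, 0],
    [0, 0, 0],
    [0, 0, 0],
    [0, 0, 0]
  ]
}}

```text
time: 17.55
tool_pos: [0.4564, -0.4616, -0.0043]
orientation: [0.999, 0.053, -0.0, -0.0]
wrist_force: [-0.4, -0.1, -0.9]
opening: 0.0255
grip_force: 50.0
```

{"op": "send_rows", "data": {
  "dp": [
    [0, 0, 0],
    [0, 0, 0],
    [0, 0, 0],
    [0, 0, 0],
    [0, 0, 0],
    [0, 0, 0.05],
    [0, 0, 0.1],
    [0, 0, 0.2],
    [0, 0, 0.3]
  ],
  "delta_rot": [
    [0, 0, 0],
    [0, 0, 0],
    [0, 0, 0],
    [0, 0, 0],
    [0, 0, 0],
    [0, 0, 0],
    [0, 0, 0],
    [0, 0, 0],
    [0, 0, 0]
  ],
  "hand": -0.2
}}

```text
time: 18.68
tool_pos: [0.4568, -0.462, 0.088]
orientation: [0.999, 0.053, 0.001, 0.001]
wrist_force: [-0.0, -0.0, -0.3]
opening: 0.0348
grip_force: 0.0
```

```bash
cat >> h.py <<'E'
def detect(p,draw=None):
    """red barrels / yellow guards with top view: centroid (world) and yaw from red blobs; yellow centroid"""
    hsv=cv2.cvtColor(p,cv2.COLOR_RGB2HSV); out=[]
    for nm,lo,hi,z in (("red",(0,190,70),(5,255,255),.02),("red2",(174,190,70),(180,255,255),.02),("yel",(24,190,90),(34,255,255),.024)):
        m=cv2.inRange(hsv,lo,hi)
        if nm=="red": m|=cv2.inRange(hsv,(174,190,70),(180,255,255))
        if nm=="red2": continue
        n,l,s,c=cv2.connectedComponentsWithStats(m)
        for i in range(1,n):
            if s[i,4]>25 and s[i,1]>130:
                ys,xs=np.nonzero(l==i); P=w(np.c_[xs,ys],z)[:,:2]
                v=np.linalg.eigh(np.cov(P.T))[1][:,1]; v*=np.sign(v[0])
                print(nm,s[i,4],P.mean(0).round(4),"yaw",np.degrees(np.arctan2(v[1],v[0])).round(1))
E
python3 - <<'E'
from h import *
st(); p=snap(); detect(p)
print("initial:");
E
```

```text
t 18.68 p [ 0.4568 -0.462   0.088 ] q [9.986e-01 5.310e-02 5.000e-04 5.000e-04] F [-0.  -0.  -0.3] op 0.0348
red 169 [0.4902 0.1325] yaw 2.6
red 172 [0.4725 0.2237] yaw 4.6
red 171 [ 0.4676 -0.0464] yaw -7.0
yel 106 [0.5722 0.0376] yaw -4.8
yel 106 [ 0.5412 -0.4545] yaw 6.8
initial:
```

{"op": "send_rows", "data": {
  "dp": [
    [0, 0.2, 0],
    [0, 0.4, 0],
    [0, 0.6, 0],
    [0, 0.8, 0],
    [0.067, 0.95, 0]
  ],
  "delta_rot": [
    [0, 0, -0.05],
    [0, 0, -0.11],
    [0, 0, -0.11],
    [0, 0, -0.11],
    [0, 0, -0.11]
  ],
  "hand": 0.1
}}

```text
time: 19.35
tool_pos: [0.4758, -0.1746, 0.0869]
orientation: [0.999, -0.033, 0.0, 0.0]
wrist_force: [1.3, -0.0, 0.2]
opening: 0.0476
grip_force: 0.0
```

{"op": "send_rows", "data": {
  "dp": [
    [0, 0.14, 0],
    [0, 0.14, 0],
    [0, 0.14, 0],
    [0, 0.14, 0]
  ],
  "delta_rot": [
    [0, 0, 0],
    [0, 0, 0],
    [0, 0, 0],
    [0, 0, 0]
  ]
}}

```text
time: 19.85
tool_pos: [0.4766, -0.1364, 0.0861]
orientation: [0.999, -0.035, 0.0, 0.0]
wrist_force: [0.1, -1.1, 0.5]
opening: 0.0478
grip_force: 0.0
```

```bash
cat >> h.py <<'E'
from scipy.spatial.transform import Rotation as R
def ww(px,z,s):
    c=imaging.camera_params("wrist");f=192/np.tan(np.radians(c['vfov']/2))
    T=np.eye(4);T[:3,:3]=R.from_quat(s['orientation']).as_matrix();T[:3,3]=s['tool_pos'];M=T@c['mount']
    u=np.atleast_2d(px)-[c['cx'],c['cy']];r=np.hypot(*u.T)[:,None];t=r/f
    d=np.c_[np.sin(t)*u/r,np.cos(t)]@M[:3,:3].T; return (M[:3,3]+d*((z-M[2,3])/d[:,2])[:,None])
def wdet():
    s=st(); p=snap("wrist"); hsv=cv2.cvtColor(p,cv2.COLOR_RGB2HSV)
    for nm,m,z in (("red",cv2.inRange(hsv,(0,190,60),(5,255,255))|cv2.inRange(hsv,(174,190,60),(180,255,255)),.022),("yel",cv2.inRange(hsv,(24,190,70),(34,255,255)),.026)):
        n,l,st_,c=cv2.connectedComponentsWithStats(m)
        for i in range(1,n):
            if st_[i,4]>250:
                ys,xs=np.nonzero(l==i); P=ww(np.c_[xs,ys],z,s)[:,:2]
                (cx,cy),(a,b),ang=cv2.minAreaRect(P.astype(np.float32)*1000)
                v=np.linalg.eigh(np.cov(P.T))[1][:,1]; v*=np.sign(v[0])
                print(nm,st_[i,4],P.mean(0).round(4),"yaw",np.degrees(np.arctan2(v[1],v[0])).round(1),"box",round(cx),round(cy),round(a),round(b))
E
python3 -c "
from h import *
wdet()"
```

```text
t 19.85 p [ 0.4766 -0.1364  0.0861] q [ 9.994e-01 -3.450e-02  3.000e-04  4.000e-04] F [ 0.1 -1.1  0.5] op 0.0478
red 1175 [0.5052 0.1199] yaw -2.3 box 504 120 64 39
red 1505 [ 0.4895 -0.0552] yaw -0.1 box 482 -53 25 66
yel 2006 [ 0.5776 -0.1428] yaw -3.9 box 578 -143 24 53
yel 1048 [0.575  0.0347] yaw -7.5 box 574 35 25 52
```

{"op": "send_rows", "data": {
  "dp": [
    [0, 0, -0.1],
    [0, 0, -0.2],
    [0, 0, -0.28],
    [0, 0, -0.327],
    [0, 0, -0.327],
    [0, 0, -0.327]
  ],
  "delta_rot": [
    [0, 0, 0],
    [0, 0, 0],
    [0, 0, 0],
    [0, 0, 0],
    [0, 0, 0],
    [0, 0, 0]
  ]
}}

```text
time: 20.65
tool_pos: [0.4773, -0.1351, -0.0117]
orientation: [0.999, -0.033, 0.001, 0.0]
wrist_force: [-1.0, -0.5, 0.6]
opening: 0.0476
grip_force: 0.0
```

{"op": "send_rows", "data": {
  "dp": [
    [0, 0, 0],
    [0, 0, 0],
    [0, 0, 0],
    [0, 0, 0],
    [0, 0, 0],
    [0, 0, 0],
    [0, 0, 0]
  ],
  "delta_rot": [
    [0, 0, 0],
    [0, 0, 0],
    [0, 0, 0],
    [0, 0, 0],
    [0, 0, 0],
    [0, 0, 0],
    [0, 0, 0]
  ],
  "hand": -1,
  "squeeze": 50
}}

```text
time: 21.52
tool_pos: [0.4768, -0.1348, -0.012]
orientation: [0.999, -0.033, 0.0, 0.0]
wrist_force: [-1.0, 0.8, 5.7]
opening: 0.0254
grip_force: 50.0
```

{"op": "send_rows", "data": {
  "dp": [
    [0, 0, 0.08],
    [0, 0, 0.15],
    [0.05, 0.15, 0.15],
    [0.15, 0.3, 0.15],
    [0.278, 0.45, 0.15],
    [0.278, 0.588, 0.15],
    [0.278, 0.588, 0.15],
    [0.278, 0.588, 0.15]
  ],
  "delta_rot": [
    [0, 0, 0],
    [0, 0, 0],
    [0, 0, 0.05],
    [0, 0, 0.08],
    [0, 0, 0.111],
    [0, 0, 0.111],
    [0, 0, 0.111],
    [0, 0, 0.111]
  ]
}}

```text
time: 22.52
tool_pos: [0.5592, 0.0409, 0.032]
orientation: [0.999, 0.054, -0.001, 0.0]
wrist_force: [0.4, -0.7, -2.0]
opening: 0.0255
grip_force: 50.0
```

{"op": "send_rows", "data": {
  "dp": [
    [0.01, 0.001, 0],
    [0.025, 0.0025, 0],
    [0.04, 0.004, 0],
    [0.055, 0.006, 0],
    [0.07, 0.007, 0],
    [0.08, 0.008, 0],
    [0.09, 0.0095, 0],
    [0.096, 0.01, 0],
    [0.096, 0.01, 0]
  ],
  "delta_rot": [
    [0, 0, 0],
    [0, 0, 0],
    [0, 0, 0],
    [0, 0, 0],
    [0, 0, 0],
    [0, 0, 0],
    [0, 0, 0],
    [0, 0, 0],
    [0, 0, 0]
  ]
}}

```text
time: 23.65
tool_pos: [0.5869, 0.0439, 0.0323]
orientation: [0.999, 0.054, -0.002, 0.001]
wrist_force: [-4.8, -1.2, 1.7]
opening: 0.0255
grip_force: 50.0
```

{"op": "send_rows", "data": {
  "dp": [
    [0.004, 0.0005, 0],
    [0.008, 0.001, 0],
    [0.012, 0.0015, 0],
    [0.012, 0.0015, 0]
  ],
  "delta_rot": [
    [0, 0, 0],
    [0, 0, 0],
    [0, 0, 0],
    [0, 0, 0]
  ]
}}

```text
time: 24.15
tool_pos: [0.5893, 0.0442, 0.0319]
orientation: [0.999, 0.054, -0.003, 0.001]
wrist_force: [-6.0, -1.4, 0.8]
opening: 0.0257
grip_force: 50.0
```

{"op": "send_rows", "data": {
  "dp": [
    [0.004, 0.0005, 0],
    [0.008, 0.001, 0],
    [0.008, 0.001, 0]
  ],
  "delta_rot": [
    [0, 0, 0],
    [0, 0, 0],
    [0, 0, 0]
  ]
}}

```text
time: 24.52
tool_pos: [0.5893, 0.0441, 0.0315]
orientation: [0.999, 0.054, -0.006, 0.001]
wrist_force: [-12.0, -2.8, 4.5]
opening: 0.0256
grip_force: 50.0
```

G2 stalls at the home position with rising force, so its guard is home. Carrying it to the middle slot.

{"op": "send_rows", "data": {
  "dp": [
    [-0.1, -0.01, 0],
    [-0.25, -0.03, 0],
    [-0.4, -0.15, 0.03],
    [-0.472, -0.35, 0.03],
    [-0.472, -0.55, 0.03],
    [-0.472, -0.75, 0.03],
    [-0.472, -0.9, 0.03]
  ],
  "delta_rot": [
    [0, 0, 0],
    [0, 0, 0],
    [0, 0, 0],
    [0, 0, 0],
    [0, 0, 0],
    [0, 0, 0],
    [0, 0, 0]
  ]
}}

```text
time: 25.4
tool_pos: [0.4534, -0.2278, 0.0421]
orientation: [0.999, 0.053, 0.001, 0.001]
wrist_force: [-0.2, 0.8, -2.1]
opening: 0.0254
grip_force: 50.0
```

{"op": "send_rows", "data": {
  "dp": [
    [0, -0.15, 0],
    [0, -0.3, 0],
    [0, -0.45, 0],
    [0, -0.55, 0],
    [0, -0.62, 0],
    [0, -0.62, 0],
    [0, -0.62, 0]
  ],
  "delta_rot": [
    [0, 0, 0],
    [0, 0, 0],
    [0, 0, 0],
    [0, 0, 0],
    [0, 0, 0],
    [0, 0, 0],
    [0, 0, 0]
  ]
}}

```text
time: 26.28
tool_pos: [0.4536, -0.4087, 0.0415]
orientation: [0.998, 0.055, -0.0, -0.001]
wrist_force: [0.1, 0.9, -1.2]
opening: 0.0258
grip_force: 50.0
```

{"op": "send_rows", "data": {
  "dp": [
    [-0.005, -0.01, -0.05],
    [-0.005, -0.01, -0.1],
    [-0.005, -0.01, -0.14],
    [-0.005, -0.01, -0.152],
    [-0.005, -0.01, -0.152]
  ],
  "delta_rot": [
    [0, 0, 0],
    [0, 0, 0],
    [0, 0, 0],
    [0, 0, 0],
    [0, 0, 0]
  ]
}}

```text
time: 26.9
tool_pos: [0.4517, -0.4134, -0.0043]
orientation: [0.999, 0.054, -0.0, -0.0]
wrist_force: [-1.5, -0.0, -1.1]
opening: 0.0258
grip_force: 50.0
```

{"op": "send_rows", "data": {
  "dp": [
    [0, 0, 0],
    [0, 0, 0],
    [0, 0, 0],
    [0, 0, 0],
    [0, 0, 0],
    [0, 0, 0.05],
    [0, 0, 0.1],
    [0, 0, 0.2],
    [0, 0, 0.3],
    [0, 0, 0.3]
  ],
  "delta_rot": [
    [0, 0, 0],
    [0, 0, 0],
    [0, 0, 0],
    [0, 0, 0],
    [0, 0, 0],
    [0, 0, 0],
    [0, 0, 0],
    [0, 0, 0],
    [0, 0, 0],
    [0, 0, 0]
  ],
  "hand": -0.2
}}

```text
time: 28.15
tool_pos: [0.4537, -0.4151, 0.09]
orientation: [0.999, 0.054, 0.003, 0.002]
wrist_force: [0.5, -0.3, 0.7]
opening: 0.0352
grip_force: 0.0
```

Run:
```python
from h import *
wdet(); p=snap(); detect(p)
```

```text
t 28.15 p [ 0.4537 -0.4151  0.09  ] q [0.9985 0.0539 0.0026 0.0025] F [ 0.5 -0.3  0.7] op 0.0352
yel 2038 [ 0.5382 -0.4055] yaw 6.2 box 538 -406 54 24
yel 1917 [ 0.5427 -0.4545] yaw 5.8 box 543 -455 54 24
red 164 [0.4894 0.1326] yaw 3.3
red 169 [0.4721 0.2238] yaw 4.6
red 172 [ 0.4674 -0.0464] yaw -6.7
yel 70 [0.5807 0.0374] yaw -8.8
yel 108 [ 0.5375 -0.4059] yaw 6.5
yel 106 [ 0.5412 -0.4545] yaw 6.8
```

Both gouges sit correctly. Now G1.

{"op": "send_rows", "data": {
  "dp": [
    [0, 0.2, 0],
    [0, 0.4, 0],
    [0, 0.6, 0],
    [0.066, 0.8, 0],
    [0.066, 0.9, 0]
  ],
  "delta_rot": [
    [0, 0, -0.05],
    [0, 0, -0.1],
    [0, 0, -0.1],
    [0, 0, -0.1],
    [0, 0, -0.1]
  ],
  "hand": 0.1
}}

```text
time: 28.88
tool_pos: [0.4718, -0.1395, 0.0855]
orientation: [1.0, -0.022, -0.0, -0.001]
wrist_force: [-0.4, -0.8, 0.6]
opening: 0.0478
grip_force: 0.0
```

{"op": "send_rows", "data": {
  "dp": [
    [0, 0.2, 0],
    [0, 0.4, 0],
    [0, 0.55, 0],
    [0, 0.615, 0],
    [0, 0.615, 0],
    [0, 0.615, 0],
    [0, 0.615, 0]
  ],
  "delta_rot": [
    [0, 0, 0],
    [0, 0, 0],
    [0, 0, 0],
    [0, 0, 0],
    [0, 0, 0],
    [0, 0, 0],
    [0, 0, 0]
  ]
}}

```text
time: 29.75
tool_pos: [0.4713, 0.0393, 0.0858]
orientation: [1.0, -0.026, -0.0, 0.0]
wrist_force: [-0.1, -0.1, -0.8]
opening: 0.0482
grip_force: 0.0
```

```bash
python3 -c "
from h import *
wdet()"
```

```text
t 29.75 p [0.4713 0.0393 0.0858] q [ 9.997e-01 -2.590e-02 -3.000e-04  3.000e-04] F [-0.1 -0.1 -0.8] op 0.0482
red 2352 [0.4991 0.1265] yaw 5.3 box 493 127 86 26
red 2098 [ 0.4803 -0.0451] yaw -11.2 box 474 -46 26 82
red 1505 [0.489  0.2161] yaw 1.3 box 486 216 63 33
yel 2029 [0.5726 0.0357] yaw -3.4 box 573 36 25 54
```

{"op": "send_rows", "data": {
  "dp": [
    [0, 0.006, -0.1],
    [0, 0.006, -0.2],
    [0, 0.006, -0.28],
    [0, 0.006, -0.327],
    [0, 0.006, -0.327],
    [0, 0.006, -0.327]
  ],
  "delta_rot": [
    [0, 0, 0],
    [0, 0, 0],
    [0, 0, 0],
    [0, 0, 0],
    [0, 0, 0],
    [0, 0, 0]
  ]
}}

```text
time: 30.55
tool_pos: [0.4722, 0.0426, -0.0113]
orientation: [1.0, -0.025, 0.001, -0.0]
wrist_force: [0.3, 0.1, -0.4]
opening: 0.0476
grip_force: 0.0
```

{"op": "send_rows", "data": {
  "dp": [
    [0, 0, 0],
    [0, 0, 0],
    [0, 0, 0],
    [0, 0, 0],
    [0, 0, 0],
    [0, 0, 0],
    [0, 0, 0]
  ],
  "delta_rot": [
    [0, 0, 0],
    [0, 0, 0],
    [0, 0, 0],
    [0, 0, 0],
    [0, 0, 0],
    [0, 0, 0],
    [0, 0, 0]
  ],
  "hand": -1,
  "squeeze": 50
}}

```text
time: 31.42
tool_pos: [0.4717, 0.0427, -0.0117]
orientation: [1.0, -0.025, 0.0, 0.0]
wrist_force: [-1.9, -0.7, 6.1]
opening: 0.0255
grip_force: 50.0
```

{"op": "send_rows", "data": {
  "dp": [
    [0, 0, 0.08],
    [0, 0, 0.15],
    [0.05, 0, 0.15],
    [0.15, 0, 0.15],
    [0.25, 0, 0.15],
    [0.296, 0, 0.15],
    [0.296, 0, 0.15],
    [0.296, 0, 0.15]
  ],
  "delta_rot": [
    [0, 0, 0],
    [0, 0, 0],
    [0, 0, 0.05],
    [0, 0, 0.08],
    [0, 0, 0.101],
    [0, 0, 0.101],
    [0, 0, 0.101],
    [0, 0, 0.101]
  ]
}}

```text
time: 32.42
tool_pos: [0.5585, 0.0426, 0.0324]
orientation: [0.998, 0.055, -0.001, 0.0]
wrist_force: [-0.2, -0.1, -1.9]
opening: 0.0259
grip_force: 50.0
```

{"op": "send_rows", "data": {
  "dp": [
    [0.01, 0.001, 0],
    [0.025, 0.0025, 0],
    [0.04, 0.004, 0],
    [0.055, 0.006, 0],
    [0.07, 0.007, 0],
    [0.08, 0.008, 0],
    [0.09, 0.0095, 0],
    [0.096, 0.01, 0],
    [0.096, 0.01, 0]
  ],
  "delta_rot": [
    [0, 0, 0],
    [0, 0, 0],
    [0, 0, 0],
    [0, 0, 0],
    [0, 0, 0],
    [0, 0, 0],
    [0, 0, 0],
    [0, 0, 0],
    [0, 0, 0]
  ]
}}

```text
time: 33.55
tool_pos: [0.5871, 0.0453, 0.0326]
orientation: [0.998, 0.055, -0.002, 0.0]
wrist_force: [-6.0, -0.6, 2.4]
opening: 0.026
grip_force: 50.0
```

{"op": "send_rows", "data": {
  "dp": [
    [0.004, 0.0005, 0],
    [0.008, 0.001, 0],
    [0.012, 0.0015, 0],
    [0.012, 0.0015, 0]
  ],
  "delta_rot": [
    [0, 0, 0],
    [0, 0, 0],
    [0, 0, 0],
    [0, 0, 0]
  ]
}}

```text
time: 34.05
tool_pos: [0.5899, 0.0456, 0.0323]
orientation: [0.998, 0.055, -0.003, 0.001]
wrist_force: [-5.2, -1.4, 0.9]
opening: 0.0256
grip_force: 50.0
```

{"op": "send_rows", "data": {
  "dp": [
    [0.004, 0.0005, 0],
    [0.008, 0.001, 0],
    [0.008, 0.001, 0]
  ],
  "delta_rot": [
    [0, 0, 0],
    [0, 0, 0],
    [0, 0, 0]
  ]
}}

```text
time: 34.42
tool_pos: [0.5899, 0.0455, 0.0316]
orientation: [0.998, 0.055, -0.006, 0.001]
wrist_force: [-10.3, -1.3, 1.7]
opening: 0.0252
grip_force: 50.0
```

{"op": "send_rows", "data": {
  "dp": [
    [0.004, 0.0005, 0],
    [0.008, 0.001, 0],
    [0.008, 0.001, 0]
  ],
  "delta_rot": [
    [0, 0, 0],
    [0, 0, 0],
    [0, 0, 0]
  ]
}}

```text
time: 34.8
tool_pos: [0.5899, 0.0452, 0.0311]
orientation: [0.998, 0.055, -0.008, 0.002]
wrist_force: [-15.1, -2.9, 5.1]
opening: 0.0256
grip_force: 50.0
```

{"op": "send_rows", "data": {
  "dp": [
    [-0.1, -0.01, 0],
    [-0.25, -0.03, 0],
    [-0.4, -0.15, 0.03],
    [-0.503, -0.35, 0.03],
    [-0.503, -0.55, 0.03],
    [-0.503, -0.7, 0.03],
    [-0.503, -0.8, 0.03]
  ],
  "delta_rot": [
    [0, 0, 0],
    [0, 0, 0],
    [0, 0, 0],
    [0, 0, 0],
    [0, 0, 0],
    [0, 0, 0],
    [0, 0, 0]
  ]
}}

```text
time: 35.67
tool_pos: [0.4468, -0.1964, 0.0423]
orientation: [0.999, 0.053, 0.001, 0.001]
wrist_force: [-0.8, 0.1, -1.8]
opening: 0.0257
grip_force: 50.0
```

{"op": "send_rows", "data": {
  "dp": [
    [0, -0.15, 0],
    [0, -0.3, 0],
    [0, -0.45, 0],
    [0, -0.57, 0],
    [0, -0.57, 0],
    [0, -0.57, 0],
    [0, -0.57, 0]
  ],
  "delta_rot": [
    [0, 0, 0],
    [0, 0, 0],
    [0, 0, 0],
    [0, 0, 0],
    [0, 0, 0],
    [0, 0, 0],
    [0, 0, 0]
  ]
}}

```text
time: 36.55
tool_pos: [0.447, -0.3627, 0.042]
orientation: [0.998, 0.056, 0.0, -0.0]
wrist_force: [0.1, -0.1, -0.7]
opening: 0.0256
grip_force: 50.0
```

{"op": "send_rows", "data": {
  "dp": [
    [0, -0.007, -0.05],
    [0, -0.007, -0.1],
    [0, -0.007, -0.14],
    [0, -0.007, -0.153],
    [0, -0.007, -0.153]
  ],
  "delta_rot": [
    [0, 0, 0],
    [0, 0, 0],
    [0, 0, 0],
    [0, 0, 0],
    [0, 0, 0]
  ]
}}

```text
time: 37.17
tool_pos: [0.4465, -0.3662, -0.0043]
orientation: [0.999, 0.055, -0.0, -0.0]
wrist_force: [0.7, -0.6, -1.4]
opening: 0.0258
grip_force: 50.0
```

{"op": "send_rows", "data": {
  "dp": [
    [0, 0, 0],
    [0, 0, 0],
    [0, 0, 0],
    [0, 0, 0],
    [0, 0, 0],
    [0, 0, 0.05],
    [0, 0, 0.1],
    [0, 0, 0.2],
    [0, 0, 0.3],
    [0, 0, 0.3]
  ],
  "delta_rot": [
    [0, 0, 0],
    [0, 0, 0],
    [0, 0, 0],
    [0, 0, 0],
    [0, 0, 0],
    [0, 0, 0],
    [0, 0, 0],
    [0, 0, 0],
    [0, 0, 0],
    [0, 0, 0]
  ],
  "hand": -0.25
}}

```text
time: 38.42
tool_pos: [0.4485, -0.3677, 0.0897]
orientation: [0.998, 0.055, 0.003, 0.002]
wrist_force: [0.6, -0.8, -0.3]
opening: 0.0325
grip_force: 0.0
```

Run:
```python
from h import *
wdet(); p=snap("wrist");crop(p,60,0,460,260,1.5,"w7"); p=snap(); detect(p)
```

```text
t 38.42 p [ 0.4485 -0.3677  0.0897] q [0.9985 0.0546 0.0026 0.0023] F [ 0.6 -0.8 -0.3] op 0.0325
yel 2060 [ 0.5324 -0.3581] yaw 6.2 box 533 -358 55 24
yel 1953 [ 0.5384 -0.4062] yaw 6.3 box 539 -406 55 24
yel 1639 [ 0.5426 -0.4553] yaw 6.5 box 543 -456 55 24
red 165 [0.4891 0.1325] yaw 3.6
red 171 [0.472  0.2238] yaw 4.7
red 172 [ 0.4678 -0.0465] yaw -7.2
yel 111 [ 0.5368 -0.406 ] yaw 6.8
yel 100 [ 0.5422 -0.4544] yaw 5.3
yel 110 [ 0.5319 -0.3586] yaw 7.6
```

View pics/w7.png

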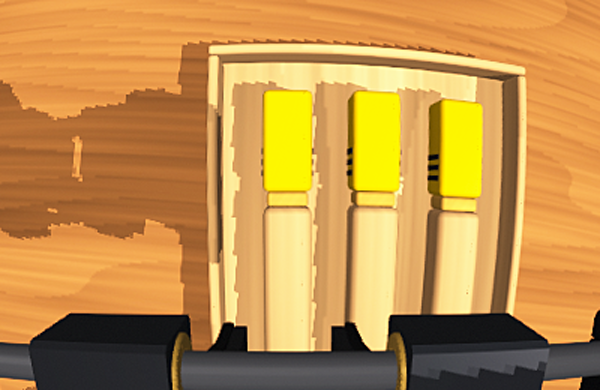

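All three gouges lie flat in the wooden tray (x = 288, 373, 455 in the picture), guards home. Now M3.

{"op": "send_rows", "data": {
  "dp": [
    [0, 0.2, 0],
    [0, 0.4, 0],
    [0, 0.6, 0],
    [0.069, 0.8, 0],
    [0.069, 0.95, 0]
  ],
  "delta_rot": [
    [0, 0, -0.05],
    [0, 0, -0.1],
    [0, 0, -0.146],
    [0, 0, -0.146],
    [0, 0, -0.146]
  ],
  "hand": 0.1
}}

```text
time: 39.2
tool_pos: [0.4678, -0.0783, 0.0856]
orientation: [0.998, -0.059, -0.0, -0.0]
wrist_force: [0.3, -0.2, 1.0]
opening: 0.0477
grip_force: 0.0
```

{"op": "send_rows", "data": {
  "dp": [
    [0, 0.115, 0],
    [0, 0.115, 0],
    [0, 0.115, 0],
    [0, 0.115, 0],
    [0, 0.115, 0]
  ],
  "delta_rot": [
    [0, 0, 0],
    [0, 0, 0],
    [0, 0, 0],
    [0, 0, 0],
    [0, 0, 0]
  ]
}}

```text
time: 39.83
tool_pos: [0.4671, -0.048, 0.0859]
orientation: [0.998, -0.061, -0.0, 0.0]
wrist_force: [0.3, -0.7, 0.3]
opening: 0.0476
grip_force: 0.0
```

```bash
python3 -c "
from h import *
wdet()"
```

```text
t 39.83 p [ 0.4671 -0.048   0.0859] q [ 9.981e-01 -6.090e-02 -2.000e-04  2.000e-04] F [ 0.3 -0.7  0.3] op 0.0476
red 2354 [ 0.475  -0.0492] yaw -6.9 box 474 -49 21 82
red 1741 [0.5029 0.1236] yaw 1.3 box 501 123 71 33
red 750 [0.4976 0.2126] yaw -33.1 box 497 213 41 39
```

{"op": "send_rows", "data": {
  "dp": [
    [0, 0, -0.1],
    [0, 0, -0.2],
    [0, 0, -0.28],
    [0, 0, -0.327],
    [0, 0, -0.327],
    [0, 0, -0.327]
  ],
  "delta_rot": [
    [0, 0, 0],
    [0, 0, 0],
    [0, 0, 0],
    [0, 0, 0],
    [0, 0, 0],
    [0, 0, 0]
  ]
}}

```text
time: 40.62
tool_pos: [0.468, -0.0469, -0.0113]
orientation: [0.998, -0.06, 0.001, 0.0]
wrist_force: [0.5, 0.6, -0.3]
opening: 0.0478
grip_force: 0.0
```

{"op": "send_rows", "data": {
  "dp": [
    [0, 0, 0],
    [0, 0, 0],
    [0, 0, 0],
    [0, 0, 0],
    [0, 0, 0],
    [0, 0, 0],
    [0, 0, 0],
    [0, 0, 0]
  ],
  "delta_rot": [
    [0, 0, 0],
    [0, 0, 0],
    [0, 0, 0],
    [0, 0, 0],
    [0, 0, 0],
    [0, 0, 0],
    [0, 0, 0],
    [0, 0, 0]
  ],
  "hand": -1,
  "squeeze": 50
}}

```text
time: 41.62
tool_pos: [0.4674, -0.0469, -0.0118]
orientation: [0.998, -0.06, 0.0, 0.0]
wrist_force: [-0.3, -1.0, 4.2]
opening: 0.0213
grip_force: 50.0
```

{"op": "send_rows", "data": {
  "dp": [
    [0, 0, 0.08],
    [0, 0, 0.15],
    [0.05, 0.05, 0.15],
    [0.15, 0.15, 0.15],
    [0.25, 0.25, 0.15],
    [0.367, 0.3, 0.15],
    [0.367, 0.3, 0.15],
    [0.367, 0.3, 0.15]
  ],
  "delta_rot": [
    [0, 0, 0],
    [0, 0, 0],
    [0, 0, 0.05],
    [0, 0, 0.1],
    [0, 0, 0.146],
    [0, 0, 0.146],
    [0, 0, 0.146],
    [0, 0, 0.146]
  ]
}}

```text
time: 42.62
tool_pos: [0.5762, 0.0435, 0.0316]
orientation: [0.998, 0.056, -0.001, 0.0]
wrist_force: [0.3, -0.4, -1.5]
opening: 0.0215
grip_force: 50.0
```

{"op": "send_rows", "data": {
  "dp": [
    [0.01, 0.001, 0],
    [0.025, 0.0025, 0],
    [0.04, 0.004, 0],
    [0.055, 0.006, 0],
    [0.07, 0.007, 0],
    [0.08, 0.008, 0],
    [0.09, 0.0095, 0],
    [0.096, 0.01, 0],
    [0.096, 0.01, 0]
  ],
  "delta_rot": [
    [0, 0, 0],
    [0, 0, 0],
    [0, 0, 0],
    [0, 0, 0],
    [0, 0, 0],
    [0, 0, 0],
    [0, 0, 0],
    [0, 0, 0],
    [0, 0, 0]
  ]
}}

```text
time: 43.75
tool_pos: [0.6042, 0.0455, 0.0327]
orientation: [0.999, 0.055, -0.002, 0.001]
wrist_force: [-4.5, -0.9, 2.3]
opening: 0.0219
grip_force: 50.0
```

{"op": "send_rows", "data": {
  "dp": [
    [0.004, 0.0005, 0],
    [0.008, 0.001, 0],
    [0.012, 0.0015, 0],
    [0.012, 0.0015, 0]
  ],
  "delta_rot": [
    [0, 0, 0],
    [0, 0, 0],
    [0, 0, 0],
    [0, 0, 0]
  ]
}}

```text
time: 44.25
tool_pos: [0.6056, 0.0456, 0.0323]
orientation: [0.998, 0.055, -0.004, 0.001]
wrist_force: [-9.6, -1.8, 5.1]
opening: 0.0216
grip_force: 50.0
```

{"op": "send_rows", "data": {
  "dp": [
    [0.004, 0.0005, 0],
    [0.008, 0.001, 0],
    [0.008, 0.001, 0]
  ],
  "delta_rot": [
    [0, 0, 0],
    [0, 0, 0],
    [0, 0, 0]
  ]
}}

```text
time: 44.62
tool_pos: [0.6056, 0.0455, 0.0317]
orientation: [0.998, 0.055, -0.007, 0.001]
wrist_force: [-14.0, -2.3, 5.9]
opening: 0.0216
grip_force: 50.0
```

{"op": "send_rows", "data": {
  "dp": [
    [-0.1, -0.01, 0],
    [-0.25, -0.03, 0.03],
    [-0.4, 0, 0.03],
    [-0.511, 0.15, 0.03],
    [-0.511, 0.3, 0.03],
    [-0.511, 0.5, 0.03]
  ],
  "delta_rot": [
    [0, 0, 0],
    [0, 0, 0],
    [0, 0, 0],
    [0, 0, 0],
    [0, 0, 0],
    [0, 0, 0]
  ]
}}

```text
time: 45.38
tool_pos: [0.4596, 0.1971, 0.0424]
orientation: [0.999, 0.053, 0.001, 0.0]
wrist_force: [1.2, 0.3, -0.7]
opening: 0.0217
grip_force: 50.0
```

{"op": "send_rows", "data": {
  "dp": [
    [0, 0.15, 0],
    [0, 0.3, 0],
    [0, 0.45, 0],
    [0, 0.52, 0],
    [0, 0.52, 0],
    [0, 0.52, 0],
    [0, 0.52, 0]
  ],
  "delta_rot": [
    [0, 0, 0],
    [0, 0, 0],
    [0, 0, 0],
    [0, 0, 0],
    [0, 0, 0],
    [0, 0, 0],
    [0, 0, 0]
  ]
}}

```text
time: 46.25
tool_pos: [0.4595, 0.3506, 0.0418]
orientation: [0.999, 0.053, -0.0, 0.001]
wrist_force: [0.8, 0.2, -1.6]
opening: 0.0218
grip_force: 50.0
```

Run:
```python
from h import *
st(); p=snap("wrist"); crop(p,110,0,400,260,2,"w8")
```

```text
t 46.25 p [0.4595 0.3506 0.0418] q [ 9.986e-01  5.330e-02 -0.000e+00  8.000e-04] F [ 0.8  0.2 -1.6] op 0.0218
```

View pics/w8.png

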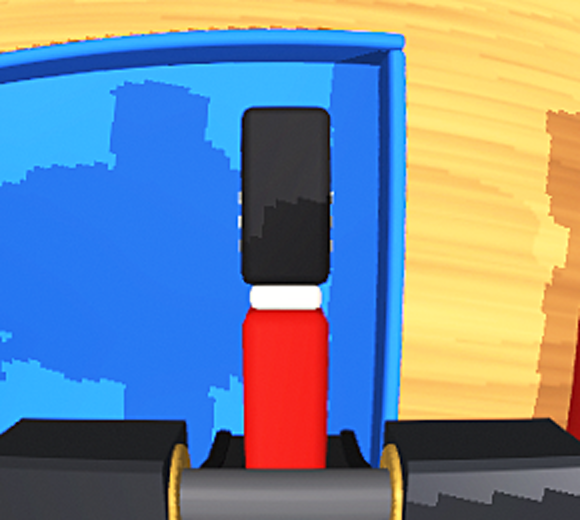

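M3's cap is home, with only the white collar showing, and it is over the right slot of the blue tray. Lowering it, then M2.

{"op": "send_rows", "data": {
  "dp": [
    [0, 0, -0.05],
    [0, 0, -0.1],
    [0, 0, -0.14],
    [0, 0, -0.154],
    [0, 0, -0.154]
  ],
  "delta_rot": [
    [0, 0, 0],
    [0, 0, 0],
    [0, 0, 0],
    [0, 0, 0],
    [0, 0, 0]
  ]
}}

```text
time: 46.92
tool_pos: [0.4587, 0.353, -0.0046]
orientation: [0.998, 0.055, -0.0, 0.0]
wrist_force: [0.2, -0.8, 0.2]
opening: 0.022
grip_force: 50.0
```

{"op": "send_rows", "data": {
  "dp": [
    [0, 0, 0],
    [0, 0, 0],
    [0, 0, 0],
    [0, 0, 0],
    [0, 0, 0],
    [0, 0, 0.05],
    [0, 0, 0.1],
    [0, 0, 0.2],
    [0, 0, 0.3],
    [0, 0, 0.3]
  ],
  "delta_rot": [
    [0, 0, 0],
    [0, 0, 0],
    [0, 0, 0],
    [0, 0, 0],
    [0, 0, 0],
    [0, 0, 0],
    [0, 0, 0],
    [0, 0, 0],
    [0, 0, 0],
    [0, 0, 0]
  ],
  "hand": -0.3
}}

```text
time: 48.18
tool_pos: [0.4606, 0.3546, 0.0895]
orientation: [0.998, 0.055, 0.003, -0.002]
wrist_force: [-0.5, -0.2, -0.1]
opening: 0.0307
grip_force: 0.0
```

{"op": "send_rows", "data": {
  "dp": [
    [0, -0.15, 0],
    [0, -0.3, 0],
    [0, -0.45, 0],
    [0.1, -0.6, 0],
    [0.1, -0.728, 0],
    [0.1, -0.728, 0],
    [0.1, -0.728, 0],
    [0.1, -0.728, 0]
  ],
  "delta_rot": [
    [0, 0, -0.032],
    [0, 0, -0.032],
    [0, 0, -0.032],
    [0, 0, -0.032],
    [0, 0, -0.032],
    [0, 0, -0.032],
    [0, 0, -0.032],
    [0, 0, -0.032]
  ],
  "hand": 0.1
}}

```text
time: 49.18
tool_pos: [0.4886, 0.1361, 0.0858]
orientation: [1.0, 0.031, 0.0, -0.0]
wrist_force: [0.1, -0.7, 0.6]
opening: 0.0476
grip_force: 0.0
```

```bash
python3 -c "
from h import *
wdet()"
```

```text
t 49.17 p [0.4886 0.1361 0.0858] q [ 9.995e-01  3.090e-02  0.000e+00 -4.000e-04] F [ 0.1 -0.7  0.6] op 0.0476
red 2350 [0.4973 0.1308] yaw 3.1 box 496 130 82 21
red 1641 [0.4909 0.2192] yaw 13.1 box 484 220 70 26
red 1174 [0.48   0.3483] yaw 20.5 box 474 350 66 36
```

{"op": "send_rows", "data": {
  "dp": [
    [0, -0.019, -0.1],
    [0, -0.019, -0.2],
    [0, -0.019, -0.28],
    [0, -0.019, -0.327],
    [0, -0.019, -0.327],
    [0, -0.019, -0.327]
  ],
  "delta_rot": [
    [0, 0, 0],
    [0, 0, 0],
    [0, 0, 0],
    [0, 0, 0],
    [0, 0, 0],
    [0, 0, 0]
  ]
}}

```text
time: 49.98
tool_pos: [0.4895, 0.1293, -0.0116]
orientation: [1.0, 0.03, 0.001, -0.0]
wrist_force: [-1.0, -0.6, 1.0]
opening: 0.0479
grip_force: 0.0
```

{"op": "send_rows", "data": {
  "dp": [
    [0, 0, 0],
    [0, 0, 0],
    [0, 0, 0],
    [0, 0, 0],
    [0, 0, 0],
    [0, 0, 0],
    [0, 0, 0],
    [0, 0, 0]
  ],
  "delta_rot": [
    [0, 0, 0],
    [0, 0, 0],
    [0, 0, 0],
    [0, 0, 0],
    [0, 0, 0],
    [0, 0, 0],
    [0, 0, 0],
    [0, 0, 0]
  ],
  "hand": -1,
  "squeeze": 50
}}

```text
time: 50.98
tool_pos: [0.4891, 0.129, -0.012]
orientation: [1.0, 0.03, 0.0, -0.0]
wrist_force: [-1.3, -0.8, 5.3]
opening: 0.0215
grip_force: 49.9
```

{"op": "send_rows", "data": {
  "dp": [
    [0, 0, 0.08],
    [0, 0, 0.15],
    [0.05, -0.1, 0.15],
    [0.15, -0.2, 0.15],
    [0.25, -0.293, 0.15],
    [0.293, -0.293, 0.15],
    [0.293, -0.293, 0.15],
    [0.293, -0.293, 0.15]
  ],
  "delta_rot": [
    [0, 0, 0],
    [0, 0, 0],
    [0, 0, 0.03],
    [0, 0, 0.03],
    [0, 0, 0.03],
    [0, 0, 0.03],
    [0, 0, 0.03],
    [0, 0, 0.03]
  ]
}}

```text
time: 51.98
tool_pos: [0.5753, 0.0423, 0.0322]
orientation: [0.999, 0.054, -0.001, -0.0]
wrist_force: [-0.3, 0.1, -0.7]
opening: 0.0214
grip_force: 49.9
```

{"op": "send_rows", "data": {
  "dp": [
    [0.01, 0.001, 0],
    [0.025, 0.0025, 0],
    [0.04, 0.004, 0],
    [0.055, 0.006, 0],
    [0.07, 0.007, 0],
    [0.08, 0.008, 0],
    [0.09, 0.0095, 0],
    [0.096, 0.01, 0],
    [0.096, 0.01, 0]
  ],
  "delta_rot": [
    [0, 0, 0],
    [0, 0, 0],
    [0, 0, 0],
    [0, 0, 0],
    [0, 0, 0],
    [0, 0, 0],
    [0, 0, 0],
    [0, 0, 0],
    [0, 0, 0]
  ]
}}

```text
time: 53.1
tool_pos: [0.6036, 0.0439, 0.0323]
orientation: [0.999, 0.053, -0.002, 0.0]
wrist_force: [-5.7, 0.0, 2.1]
opening: 0.0218
grip_force: 49.9
```

{"op": "send_rows", "data": {
  "dp": [
    [0.004, 0.0005, 0],
    [0.008, 0.001, 0],
    [0.012, 0.0015, 0],
    [0.012, 0.0015, 0]
  ],
  "delta_rot": [
    [0, 0, 0],
    [0, 0, 0],
    [0, 0, 0],
    [0, 0, 0]
  ]
}}

```text
time: 53.6
tool_pos: [0.6052, 0.044, 0.032]
orientation: [0.999, 0.053, -0.004, 0.001]
wrist_force: [-8.9, -1.7, 5.2]
opening: 0.0219
grip_force: 49.9
```

{"op": "send_rows", "data": {
  "dp": [
    [0.004, 0.0005, 0],
    [0.008, 0.001, 0],
    [0.01, 0.001, 0]
  ],
  "delta_rot": [
    [0, 0, 0],
    [0, 0, 0],
    [0, 0, 0]
  ]
}}

```text
time: 53.98
tool_pos: [0.6051, 0.0442, 0.0312]
orientation: [0.999, 0.054, -0.007, 0.001]
wrist_force: [-14.5, -1.1, 6.4]
opening: 0.0213
grip_force: 50.0
```

{"op": "send_rows", "data": {
  "dp": [
    [-0.1, -0.01, 0],
    [-0.25, -0.03, 0.03],
    [-0.4, 0, 0.03],
    [-0.529, 0.15, 0.03],
    [-0.529, 0.3, 0.03],
    [-0.529, 0.5, 0.03]
  ],
  "delta_rot": [
    [0, 0, 0],
    [0, 0, 0],
    [0, 0, 0],
    [0, 0, 0],
    [0, 0, 0],
    [0, 0, 0]
  ]
}}

```text
time: 54.72
tool_pos: [0.4541, 0.1949, 0.0421]
orientation: [0.999, 0.052, 0.001, 0.0]
wrist_force: [1.3, 0.3, -1.0]
opening: 0.0216
grip_force: 50.0
```

{"op": "send_rows", "data": {
  "dp": [
    [0, 0.15, 0],
    [0, 0.3, 0],
    [0, 0.45, 0],
    [0, 0.6, 0],
    [0, 0.69, 0],
    [0, 0.69, 0],
    [0, 0.69, 0],
    [0, 0.69, 0]
  ],
  "delta_rot": [
    [0, 0, 0],
    [0, 0, 0],
    [0, 0, 0],
    [0, 0, 0],
    [0, 0, 0],
    [0, 0, 0],
    [0, 0, 0],
    [0, 0, 0]
  ]
}}

```text
time: 55.72
tool_pos: [0.4541, 0.3999, 0.0415]
orientation: [0.999, 0.052, 0.0, 0.001]
wrist_force: [-0.4, -0.3, -0.9]
opening: 0.0217
grip_force: 50.0
```

{"op": "send_rows", "data": {
  "dp": [
    [0, 0, -0.05],
    [0, 0, -0.1],
    [0, 0, -0.14],
    [0, 0, -0.153],
    [0, 0, -0.153]
  ],
  "delta_rot": [
    [0, 0, 0],
    [0, 0, 0],
    [0, 0, 0],
    [0, 0, 0],
    [0, 0, 0]
  ]
}}

```text
time: 56.35
tool_pos: [0.4533, 0.4016, -0.0046]
orientation: [0.999, 0.053, -0.0, 0.0]
wrist_force: [-0.2, 0.0, -1.1]
opening: 0.0219
grip_force: 50.0
```

{"op": "send_rows", "data": {
  "dp": [
    [0, 0, 0],
    [0, 0, 0],
    [0, 0, 0],
    [0, 0, 0],
    [0, 0, 0],
    [0, 0, 0.05],
    [0, 0, 0.1],
    [0, 0, 0.2],
    [0, 0, 0.3],
    [0, 0, 0.3]
  ],
  "delta_rot": [
    [0, 0, 0],
    [0, 0, 0],
    [0, 0, 0],
    [0, 0, 0],
    [0, 0, 0],
    [0, 0, 0],
    [0, 0, 0],
    [0, 0, 0],
    [0, 0, 0],
    [0, 0, 0]
  ],
  "hand": -0.3
}}

```text
time: 57.6
tool_pos: [0.455, 0.4035, 0.0896]
orientation: [0.999, 0.053, 0.003, -0.002]
wrist_force: [0.8, 0.7, -0.7]
opening: 0.0307
grip_force: 0.0
```

{"op": "send_rows", "data": {
  "dp": [
    [0, -0.15, 0],
    [0, -0.3, 0],
    [0.06, -0.45, 0],
    [0.06, -0.6, 0],
    [0.06, -0.6, 0],
    [0.06, -0.6, 0],
    [0.06, -0.6, 0]
  ],
  "delta_rot": [
    [0, 0, -0.012],
    [0, 0, -0.012],
    [0, 0, -0.012],
    [0, 0, -0.012],
    [0, 0, -0.012],
    [0, 0, -0.012],
    [0, 0, -0.012]
  ],
  "hand": 0.1
}}

```text
time: 58.48
tool_pos: [0.4711, 0.2233, 0.0859]
orientation: [0.999, 0.045, 0.0, -0.0]
wrist_force: [-0.3, 0.3, 0.4]
opening: 0.0474
grip_force: 0.0
```

```bash
python3 -c "
from h import *
wdet()"
```

```text
t 58.48 p [0.4711 0.2233 0.0859] q [ 9.99e-01  4.49e-02  1.00e-04 -4.00e-04] F [-0.3  0.3  0.4] op 0.0474
red 2371 [0.4788 0.2226] yaw 5.7 box 477 223 81 21
red 1719 [0.4771 0.3518] yaw 5.9 box 477 352 58 29
red 1754 [0.4679 0.3999] yaw 2.4 box 464 399 75 33
```

{"op": "send_rows", "data": {
  "dp": [
    [0, -0.005, -0.1],
    [0, -0.005, -0.2],
    [0, -0.005, -0.28],
    [0, -0.005, -0.327],
    [0, -0.005, -0.327],
    [0, -0.005, -0.327]
  ],
  "delta_rot": [
    [0, 0, 0],
    [0, 0, 0],
    [0, 0, 0],
    [0, 0, 0],
    [0, 0, 0],
    [0, 0, 0]
  ]
}}

```text
time: 59.28
tool_pos: [0.472, 0.2208, -0.0116]
orientation: [0.999, 0.044, 0.001, -0.0]
wrist_force: [-0.5, -0.6, 0.6]
opening: 0.048
grip_force: 0.0
```

{"op": "send_rows", "data": {
  "dp": [
    [0, 0, 0],
    [0, 0, 0],
    [0, 0, 0],
    [0, 0, 0],
    [0, 0, 0],
    [0, 0, 0],
    [0, 0, 0],
    [0, 0, 0]
  ],
  "delta_rot": [
    [0, 0, 0],
    [0, 0, 0],
    [0, 0, 0],
    [0, 0, 0],
    [0, 0, 0],
    [0, 0, 0],
    [0, 0, 0],
    [0, 0, 0]
  ],
  "hand": -1,
  "squeeze": 50
}}

```text
time: 60.28
tool_pos: [0.4717, 0.2205, -0.012]
orientation: [0.999, 0.044, 0.0, -0.0]
wrist_force: [0.6, 0.5, 4.9]
opening: 0.0214
grip_force: 49.7
```

{"op": "send_rows", "data": {
  "dp": [
    [0, 0, 0.08],
    [0, 0, 0.15],
    [0, -0.15, 0.15],
    [0, -0.3, 0.15],
    [0.1, -0.45, 0.15],
    [0.25, -0.595, 0.15],
    [0.35, -0.595, 0.15],
    [0.35, -0.595, 0.15],
    [0.35, -0.595, 0.15]
  ],
  "delta_rot": [
    [0, 0, 0],
    [0, 0, 0],
    [0, 0, 0.01],
    [0, 0, 0.01],
    [0, 0, 0.01],
    [0, 0, 0.01],
    [0, 0, 0.01],
    [0, 0, 0.01],
    [0, 0, 0.01]
  ]
}}

```text
time: 61.4
tool_pos: [0.5747, 0.0419, 0.0318]
orientation: [0.999, 0.052, -0.001, 0.0]
wrist_force: [0.1, 0.5, -0.4]
opening: 0.0214
grip_force: 49.7
```

{"op": "send_rows", "data": {
  "dp": [
    [0.01, 0.001, 0],
    [0.025, 0.0025, 0],
    [0.04, 0.004, 0],
    [0.055, 0.006, 0],
    [0.07, 0.007, 0],
    [0.08, 0.008, 0],
    [0.09, 0.0095, 0],
    [0.096, 0.01, 0],
    [0.096, 0.01, 0]
  ],
  "delta_rot": [
    [0, 0, 0],
    [0, 0, 0],
    [0, 0, 0],
    [0, 0, 0],
    [0, 0, 0],
    [0, 0, 0],
    [0, 0, 0],
    [0, 0, 0],
    [0, 0, 0]
  ]
}}

```text
time: 62.52
tool_pos: [0.6032, 0.0447, 0.0323]
orientation: [0.999, 0.052, -0.002, 0.0]
wrist_force: [-4.4, 0.7, 1.6]
opening: 0.0213
grip_force: 49.7
```

{"op": "send_rows", "data": {
  "dp": [
    [0.004, 0.0005, 0],
    [0.008, 0.001, 0],
    [0.012, 0.0015, 0],
    [0.012, 0.0015, 0]
  ],
  "delta_rot": [
    [0, 0, 0],
    [0, 0, 0],
    [0, 0, 0],
    [0, 0, 0]
  ]
}}

```text
time: 63.02
tool_pos: [0.6064, 0.0451, 0.0321]
orientation: [0.999, 0.052, -0.003, 0.0]
wrist_force: [-5.3, -0.6, 1.8]
opening: 0.0218
grip_force: 49.7
```

{"op": "send_rows", "data": {
  "dp": [
    [0.004, 0.0005, 0],
    [0.008, 0.001, 0],
    [0.01, 0.001, 0],
    [0.01, 0.001, 0]
  ],
  "delta_rot": [
    [0, 0, 0],
    [0, 0, 0],
    [0, 0, 0],
    [0, 0, 0]
  ]
}}

```text
time: 63.52
tool_pos: [0.6063, 0.0453, 0.0316]
orientation: [0.999, 0.052, -0.006, 0.001]
wrist_force: [-12.0, -0.4, 5.7]
opening: 0.0216
grip_force: 49.9
```

{"op": "send_rows", "data": {
  "dp": [
    [0.004, 0.0005, 0],
    [0.008, 0.001, 0],
    [0.01, 0.001, 0]
  ],
  "delta_rot": [
    [0, 0, 0],
    [0, 0, 0],
    [0, 0, 0]
  ]
}}

```text
time: 63.9
tool_pos: [0.6063, 0.0455, 0.0308]
orientation: [0.999, 0.052, -0.009, 0.001]
wrist_force: [-17.6, -0.9, 6.2]
opening: 0.0214
grip_force: 50.0
```

{"op": "send_rows", "data": {
  "dp": [
    [-0.1, -0.01, 0],
    [-0.25, -0.03, 0.03],
    [-0.4, 0, 0.03],
    [-0.551, 0.15, 0.03],
    [-0.551, 0.35, 0.03],
    [-0.551, 0.55, 0.03]
  ],
  "delta_rot": [
    [0, 0, 0],
    [0, 0, 0],
    [0, 0, 0],
    [0, 0, 0],
    [0, 0, 0],
    [0, 0, 0]
  ]
}}

```text
time: 64.65
tool_pos: [0.4499, 0.2123, 0.0423]
orientation: [0.999, 0.051, 0.001, -0.0]
wrist_force: [0.9, 0.2, -0.9]
opening: 0.0218
grip_force: 50.0
```

{"op": "send_rows", "data": {
  "dp": [
    [0, 0.2, 0],
    [0, 0.4, 0],
    [0, 0.55, 0],
    [0, 0.7, 0],
    [0, 0.79, 0],
    [0, 0.79, 0],
    [0, 0.79, 0],
    [0, 0.79, 0]
  ],
  "delta_rot": [
    [0, 0, 0],
    [0, 0, 0],
    [0, 0, 0],
    [0, 0, 0],
    [0, 0, 0],
    [0, 0, 0],
    [0, 0, 0],
    [0, 0, 0]
  ]
}}

```text
time: 65.65
tool_pos: [0.4502, 0.4459, 0.0415]
orientation: [0.999, 0.051, 0.0, 0.001]
wrist_force: [0.6, -0.6, -1.2]
opening: 0.0218
grip_force: 50.0
```

{"op": "send_rows", "data": {
  "dp": [
    [0, 0.003, -0.05],
    [0, 0.003, -0.1],
    [0, 0.003, -0.14],
    [0, 0.003, -0.153],
    [0, 0.003, -0.153]
  ],
  "delta_rot": [
    [0, 0, 0],
    [0, 0, 0],
    [0, 0, 0],
    [0, 0, 0],
    [0, 0, 0]
  ]
}}

```text
time: 66.28
tool_pos: [0.4495, 0.4487, -0.0045]
orientation: [0.999, 0.052, -0.0, 0.0]
wrist_force: [0.0, 0.4, -0.1]
opening: 0.0215
grip_force: 50.0
```

{"op": "send_rows", "data": {
  "dp": [
    [0, 0, 0],
    [0, 0, 0],
    [0, 0, 0],
    [0, 0, 0],
    [0, 0, 0],
    [0, 0, 0.05],
    [0, 0, 0.1],
    [0, 0, 0.2],
    [0, 0, 0.3],
    [0, 0, 0.3]
  ],
  "delta_rot": [
    [0, 0, 0],
    [0, 0, 0],
    [0, 0, 0],
    [0, 0, 0],
    [0, 0, 0],
    [0, 0, 0],
    [0, 0, 0],
    [0, 0, 0],
    [0, 0, 0],
    [0, 0, 0]
  ],
  "hand": -0.3
}}

```text
time: 67.53
tool_pos: [0.451, 0.4506, 0.0897]
orientation: [0.999, 0.052, 0.003, -0.002]
wrist_force: [0.3, 0.5, -0.5]
opening: 0.0304
grip_force: 0.0
```

{"op": "send_rows", "data": {
  "dp": [
    [0, -0.15, 0],
    [0, -0.3, 0.1],
    [0, -0.3, 0.2],
    [0, -0.3, 0.3],
    [0, -0.3, 0.3]
  ],
  "delta_rot": [
    [0, 0, 0],
    [0, 0, 0],
    [0, 0, 0],
    [0, 0, 0],
    [0, 0, 0]
  ]
}}

```text
time: 68.15
tool_pos: [0.4505, 0.3594, 0.1779]
orientation: [0.999, 0.051, 0.002, -0.001]
wrist_force: [0.2, 0.6, -0.1]
opening: 0.0303
grip_force: 0.0
```

Run:
```python
from h import *
wdet(); p=snap("wrist"); q=snap("top"); detect(q)
a=cv2.resize(p,(533,400))[:300]; b=cv2.resize(q[60:240],None,fx=1.041,fy=1.55)[:,:533]
b=cv2.copyMakeBorder(b,0,0,0,533-b.shape[1],cv2.BORDER_CONSTANT)
cv2.imwrite("pics/f.png",np.vstack([a,b])[:600,:,::-1])
```

```text
t 68.15 p [0.4505 0.3594 0.1779] q [ 0.9987  0.0514  0.0019 -0.0012] F [ 0.2  0.6 -0.1] op 0.0303
red 1464 [0.4571 0.4009] yaw 6.2 box 456 401 89 22
red 1405 [0.4622 0.3524] yaw 5.8 box 461 352 88 20
red 1478 [0.4517 0.447 ] yaw 6.1 box 451 447 89 25
red 45 [0.4217 0.3991] yaw -82.5
red 47 [0.4276 0.3506] yaw 68.2
yel 108 [ 0.5375 -0.4059] yaw 6.5
yel 105 [ 0.5415 -0.4545] yaw 6.7
yel 110 [ 0.5319 -0.3586] yaw 7.6
```

View pics/f.png

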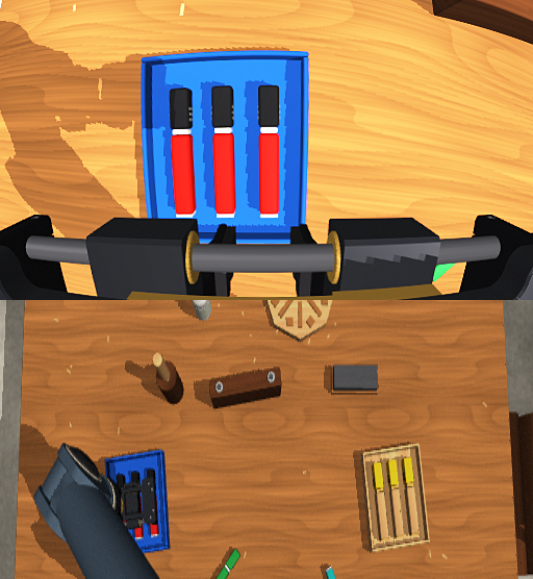

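All three markers lie in the blue tray (x = 182, 223, 268), capped and well clear of the walls. The three gouges are in the wooden tray, the mallet and stone are undisturbed, and the gripper is clear. Handing in.

```bash
python3 -c "
from cell import env
print(env.close_job())"
```

```text
the job is handed in; nothing more can be done
None
```

I handed the job in at about 68 s: the three gouges lie in the wooden tray and the three markers in the blue tray, with every cap pushed home; the hand-in returned no verdict.

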